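Run the jar roller on its dead-man paddle

TASK

Lay the upright capped paint jar on its side in the trough between the two rubber rollers of the jar roller, cap toward either end, and let go of it. Only then press the spring-loaded dead-man paddle down with the fingertips to its halfway run position, where its pointer tab stands between the two ridges of the index post, never pushing it through to the bottom stop, and finish while still holding it there: do not release it at the end. Leave the turned foot, the sanding block and the pencil where they are.

Things in the scene. Friction and masses are not known exactly. Their poses are not given: they have to be found in the camera images.
- jar: small capped round paint jar, a cylinder 48 mm across, 62 mm tall (from 48 mm up the cap, 46 mm across), about 0.11 kg, at first upright on the bench; the only such jar there. Origin at the centre of its underside, z along its axis toward the cap
- jar_mid (a point): centre of the jar: on its axis, 31 mm above its underside
- roller: fixed jar roller: grey base 150 x 130 x 12 mm, origin at bench level under the trough's middle. Two black rubber rollers, 16 mm thick, 98 mm long, lie along its y at x = -18.4 and +18.4 mm, tops 36 mm above the bench; they do not turn here. Low end cheeks (inner faces y = +-49 mm, 40 mm high). A round motor lies at x = 52 to 90 mm, 50 mm high
- cradle (a point): centre of the lying jar when in place between the rollers: on the roller body's z axis, 54.4 mm above the bench; axes as roller; the jar's axis must lie along y, either way round
- paddle_box: fixed dead-man paddle box: grey base 170 x 110 mm, origin at bench level near its centre. Paddle hinge along y at x = +55 mm, z = 42 mm; the paddle reaches from it toward -x, rising. At its +y side stands a flat aluminium index post (x = -43 to -19, y = 46 to 52 mm, 78 mm high) with two level ridges reaching in to y = 36 mm; the gap between them is the run position
- paddle_pad (a point): centre of the top face of the black rubber pad (40 x 40 mm) near the steel paddle's free end, 100 mm from the hinge: press here, downward. Moves with the paddle: about 74 mm above the bench when released, 55 mm at the run position, 35 mm at the bottom stop
- paddle (a joint): paddle angle, rad: 0 released (rising 0.25 rad toward its free end), grows as pressed, bottom stop 0.42. Run position 0.20 (pointer tab midway between the ridges); 0.13 to 0.27 counts. Its spring lifts it back when released: about 4 N on the pad to start, 7 N at the run position, 10 N at the stop
- turned_foot: brown turned wooden furniture foot, 56 mm across, 63 mm tall, standing loose; origin at its underside. Leave it
- sander: sanding block, 55 x 95 x 32 mm, loose; origin under its centre. Leave it
- pencil: pencil, 170 mm long, 7 mm thick, loose; long axis along its y; origin under its centre. Leave it
Things that resemble listed ones, but are neither listed nor needed, are in the scene too. What is shaped like the jar but purple or turquoise is not meant.

How it is judged:
On the way, in this order (a step that is already met when the one before it is completed fails the run):
1. the jar lies on its side between the rollers, let go (x of jar_mid in the frame of cradle between -0.006 and 0.006 m and y of jar_mid in the frame of cradle between -0.019 and 0.019 m and z of jar_mid in the frame of cradle between -0.006 and 0.006 m and angle between the z axis of jar and the y axis of roller, either way round below 0.12 rad and contact force between the fingers and jar below 0.05 N), for 0.3 s.
2. the paddle is held at its run position with the jar lying in the trough (x of jar_mid in the frame of cradle between -0.006 and 0.006 m and y of jar_mid in the frame of cradle between -0.019 and 0.019 m and z of jar_mid in the frame of cradle between -0.006 and 0.006 m and angle between the z axis of jar and the y axis of roller, either way round below 0.12 rad and value of joint paddle between 0.13 and 0.27 rad), for 0.5 s.
At the end, for the whole second after the job is handed in: The jar lies untouched and at rest between the rollers: its centre within 6 mm of the cradle point across and in height and within 19 mm along the rollers, its axis within 0.12 rad of theirs. The paddle stands at 0.13 to 0.27 rad, held by the fingers with more than 2 N, through the last second (all of step 2 and contact force between the fingers and jar below 0.05 N and linear speed of jar below 0.02 m/s and contact force between the fingers and paddle_box above 2 N); the arm keeps its last pose, push and grip.
It fails at once if the paddle is pressed while the jar is not lying in the trough (value of joint paddle above 0.1 rad and not (x of jar_mid in the frame of cradle between -0.006 and 0.006 m and y of jar_mid in the frame of cradle between -0.019 and 0.019 m and z of jar_mid in the frame of cradle between -0.006 and 0.006 m and angle between the z axis of jar and the y axis of roller, either way round below 0.12 rad)).
It fails at once if the paddle is pushed through to its bottom stop (value of joint paddle above 0.38 rad).
It fails at once if the turned foot is moved more than 30 mm (distance of turned_foot from where it was at the start of the episode above 0.03 m).
It fails at once if the sanding block is moved more than 30 mm (distance of sander from where it was at the start of the episode above 0.03 m).
It fails at once if the pencil is moved more than 30 mm (distance of pencil from where it was at the start of the episode above 0.03 m).
It also fails if it takes over 64 s, if anything falls off the work surface, if the arm or the gripper's body presses on something with over 40 N, if the wrist force passes 120 N, or if a joint passes its speed limit or range.

ROBOT

A 6-joint arm with a two-finger parallel gripper is mounted at the origin on a cart in front of the work surface, level with it; the furniture and walls round the work are solid. World frame = base frame: x ahead of the robot, y to its left, z up, the work surface at z = 0. Lengths are in m, angles in rad, forces in N, time in s.
With the tool pointing down it reaches from about 0.275 to 0.825 m from the base axis. Payload 5.2 kg.
Tool frame: the origin (TCP) lies on the centre line of the jaws, within the pads' length; the fingertips stand 8 mm ahead of it and the grasp point (between the pads) lies 11 mm behind it; z points along the fingers, y is the direction in which the jaws open and shut (so a half turn about z gives the same grasp; the last joint's range is limited). The gripper opens to 93 mm and grips with 3 to 60 N. Pads are 15 mm wide; open, the fingers measure 128 mm over their backs; the gripper's body (75 mm by 188 mm) begins 65 mm behind the grasp point.
Start: joints at [-1.338, 0.259, 1.535, -0, 1.348, -0.203], TCP at [0.232, -0.499, 0.198] pointing down, gripper open.
Joint ranges: [-3.14, 3.14], [-0.91, 2.08], [0.19, 2.58], [-1.22, 4.36], [0.22, 2.71], [-3.12, 3.12]. Speed limits (rad/s): [2.57, 2.57, 3.14, 3.14, 3.14, 3.14].

INTERFACE

Orientations are given as [roll, pitch, yaw] about the fixed x, y, z axes, in that order (R = Rz(yaw) Ry(pitch) Rx(roll)).
In Python, from rig import observe, camera, get_calibration, close_job gives the robot as it stands.
- The arm moves only by the shell command python3 -m crank 'ROWS'. ROWS is JSON, a list of rows, each a list of 3 entries, a list of its own where there are three numbers: the turn, a rotation vector about the tool's x, y, z in units of 0.5 rad (1.0 is 0.5 rad), then the shift along the tool's x, y, z in units of 0.1 m (1.0 is 0.1 m), then the gripper command: -1 is shut, 1 is fully open, values between are in proportion. In form: [[[ax, ay, az], [tx, ty, tz], gripper], ...]. A call has 1 to 8 rows; each row is the pose to reach, as a shift and turn from the pose commanded when the call began, along the tool's axes at that moment; what a row does not reach only later rows make up. A row lasts 1/12 s, in which the tool goes at most 41.7 mm and 7.16 degrees, less where a joint would pass 70% of its speed; a pose out of reach is approached as far as the arm can. A call with a number of a shift or a turn outside -1 to 1 is refused whole. A call with a gripper value outside its range is refused whole. The fingers move at their own pace and stop on an object; the grip force is fixed at half the most. Time passes only in rows, so rows that repeat a pose let the fingers close. It gives the time, the measured TCP pose, the force and the opening at its end, in the units of the state.
- observe(): the state, without advancing time (a new reading comes with each control period).
- camera(name): name is "scene" or "side" or "wrist"; returns (picture, depth): 400x640x3 uint8, red, green, blue; 400x640 float32, m along the optical axis (not along the pixel's ray), 0 where there is no reading.
- get_calibration(name): a dict with "fx", "fy", "cx", "cy" (pixels), "rvec" (rotation vector, rad) and "tvec" (3), from world to camera coordinates, as OpenCV has them; the wrist camera has in their place "hand_eye" (4x4, takes a point from camera to tool coordinates, whose origin is the TCP and whose axes are the flange's). Camera axes: x right, y down, z forward; pixel columns grow to the right and rows downward; lengths in m; the calibration is good to about 2 mm. The wrist camera is an equidistant fisheye: a pixel r from the principal point sees the ray r / f radians off the axis. A picture is of the moment at which its call begins: read the wrist's pose just before it. get_calibration takes no time and is no camera call.
- close_job(): hands the job in, once; it reports no verdict.
The state is a dict: "time": time; "qpos": joint angles; "dq": joint speeds; "effort": joint torques, N m; "eef_pos": TCP position; "tool_rot": TCP orientation; "wrist_force": force on the tool from outside, world axes, zero at the start; "wrist_torque": the same for the moment, N m; "width": finger opening in m.
Only numpy, scipy, OpenCV 4.12 (cv2) and the standard library are available. Lean on these libraries where they do the work, as an engineer would, in place of code of your own. Each camera call takes 0.05 s, during which the arm holds its last target.

## Working session

There is one attempt and no reset: what is moved stays moved. The work goes in short steps, Python scripts to look and compute and a shell command to move; the robot and the scene stay as the last step left them, time stands still between calls to the robot, and variables do not carry over. Pictures are saved under pics/ and viewed, and the job is handed in when it is done.

```bash
ls; mkdir -p pics; python3 - <<'E'
from rig import *
import cv2,numpy as np
print(observe())
for n in ("scene","side"):
    p,d=camera(n); cv2.imwrite(f"pics/{n}0.png",p[:,:,::-1]); np.savez(f"pics/{n}0.npz",p=p,d=d)
    print(get_calibration(n))
print(get_calibration("wrist"))
E
```

```text
pics
{'time': 0.0, 'qpos': array([-1.33782784e+00,  2.59324725e-01,  1.53607231e+00,  7.11279670e-06,
        1.34796227e+00, -2.02811165e-01]), 'dq': array([ 0.00102913, -0.00136476,  0.00072222,  0.00085437, -0.00094008,
        0.00171648]), 'effort': array([-3.30600733e-04, -4.37308288e+01, -2.83995241e+01,  7.18358997e-02,
        4.14677127e-02, -1.44357464e-04]), 'eef_pos': array([ 0.23204955, -0.49802793,  0.19763188]), 'tool_rot': array([-3.13986361e+00, -3.62635942e-04,  4.35777764e-01]), 'wrist_force': array([ 0.20889453, -0.11816254, -0.27066183]), 'wrist_torque': array([ 0.01693505, -0.03889457, -0.00968034]), 'width': 0.0926978934783203}
{'fx': 404.4765948322822, 'fy': 404.4765948322822, 'cx': 324.4933681563146, 'cy': 204.62951771261288, 'rvec': array([ 2.21327842,  0.27950767, -0.14953232]), 'tvec': array([-0.5271759 , -0.12956506,  1.32736025])}
{'fx': 401.4910216446069, 'fy': 401.4910216446069, 'cx': 324.70248753408794, 'cy': 208.1782700970742, 'rvec': array([ 0.52516996,  2.79470798, -0.96275518]), 'tvec': array([ 0.5925501 , -0.00205606,  1.02458309])}
{'fx': 309.70691628693146, 'fy': 309.70691628693146, 'cx': 316.46453134084487, 'cy': 195.89888094915094, 'hand_eye': array([[ 8.04127969e-06, -9.64119365e-01, -2.65469112e-01,
         7.21707943e-02],
       [ 9.99999715e-01, -1.92646435e-04,  7.29935902e-04,
         2.84972774e-04],
       [-7.54887017e-04, -2.65469042e-01,  9.64119089e-01,
        -1.87263606e-01],
       [ 0.00000000e+00,  0.00000000e+00,  0.00000000e+00,
         1.00000000e+00]])}
```

View pics/scene0.png

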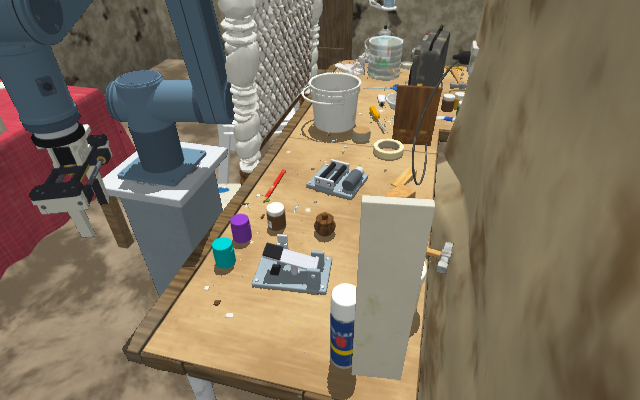

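View pics/side0.png

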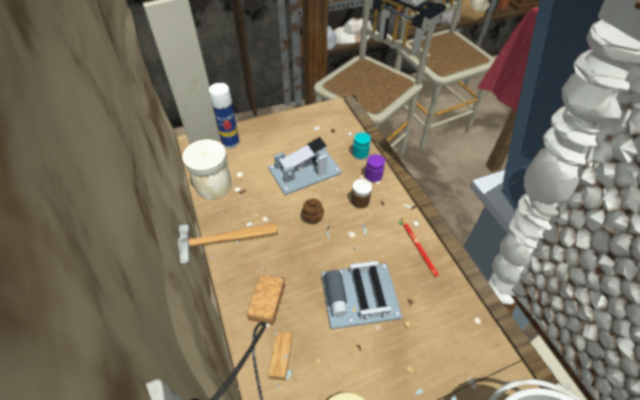

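The side view shows the brown jar with its white cap at (361,193), the turned foot at (313,211), and the purple and turquoise lookalikes at (374,168) and (361,146). The roller is at (362,293), the paddle box at (304,170), the pencil at (420,250) and the sanding block at (267,297). The jar is the brown and white one; I'll confirm that in enlarged crops and measure it.

```bash
cat > h.py <<'E'
import numpy as np,cv2
from rig import *
from scipy.spatial.transform import Rotation as R
def cloud(n,d):
    c=get_calibration(n); v,u=np.mgrid[0:400,0:640]
    X=np.stack([(u-c['cx'])/c['fx']*d,(v-c['cy'])/c['fy']*d,d],-1)
    Rm=R.from_rotvec(c['rvec']).as_matrix()
    W=(X-c['tvec'])@Rm
    W[d==0]=np.nan
    return W
def load(n): z=np.load(f"pics/{n}.npz"); return z['p'],z['d']
def proj(n,P):
    c=get_calibration(n); X=np.atleast_2d(P)@R.from_rotvec(c['rvec']).as_matrix().T+c['tvec']
    return np.c_[X[:,0]/X[:,2]*c['fx']+c['cx'],X[:,1]/X[:,2]*c['fy']+c['cy']]
def topdown(x0,x1,y0,y1,s,srcs,zmax=.3):
    H,Wd=int((x1-x0)/s),int((y1-y0)/s); im=np.zeros((H,Wd,3),np.uint8); zz=np.full((H,Wd),-1.)
    for n,f in srcs:
        p,d=load(f); W=cloud(n,d).reshape(-1,3); C=p.reshape(-1,3)
        o=np.argsort(np.nan_to_num(W[:,2],nan=-9))
        for i in o:
            x,y,z=W[i]
            if not(x0<x<x1 and y0<y<y1 and -.05<z<zmax): continue
            r,q=int((x1-x)/s),int((y1-y)/s)
            if r<H and q<Wd and z>zz[r,q]-.002: zz[r,q]=z; im[r,q]=C[i]
    return im,zz
E
python3 - <<'E'
from h import *
for n,pts in (("scene",dict(jar=(276,208),purple=(241,220),turq=(223,242),foot=(324,215),pad=(273,252),roller=(335,178))),("side",dict(jar=(361,187),foot=(313,205),pad=(317,146),roll=(368,290),motor=(335,293),sander=(267,297),pen=(420,250),bench=(330,240)))):
    p,d=load(n+"0"); W=cloud(n,d)
    for k,(u,v) in pts.items(): print(n,k,W[v,u].round(4))
p,_=load("side0"); s=p[120:340,240:460]; s=cv2.resize(s,None,fx=2.7,fy=2.7,interpolation=cv2.INTER_CUBIC); cv2.imwrite("pics/side_crop.png",s[:,:,::-1])
p,_=load("scene0"); s=p[150:300,200:380]; s=cv2.resize(s,None,fx=4,fy=4,interpolation=cv2.INTER_CUBIC); cv2.imwrite("pics/scene_crop.png",s[:,:,::-1])
E
```

```text
scene jar [ 0.4682 -0.1987  0.0611]
scene purple [ 0.4013 -0.2669  0.0624]
scene turq [ 0.3938 -0.3516  0.0629]
scene foot [ 0.596  -0.1983  0.0627]
scene pad [ 0.5239 -0.3668  0.076 ]
scene roller [0.5745 0.0107 0.0348]
side jar [ 0.4671 -0.1937  0.0609]
side foot [ 0.5944 -0.186   0.0566]
side pad [ 0.5205 -0.3529  0.0738]
side roll [0.5536 0.0395 0.0103]
side motor [0.6309 0.0374 0.0485]
side sander [ 0.7607 -0.0121  0.0317]
side pen [ 0.3957 -0.0108  0.0059]
side bench [ 0.579  -0.1138  0.0016]
```

View pics/side_crop.png

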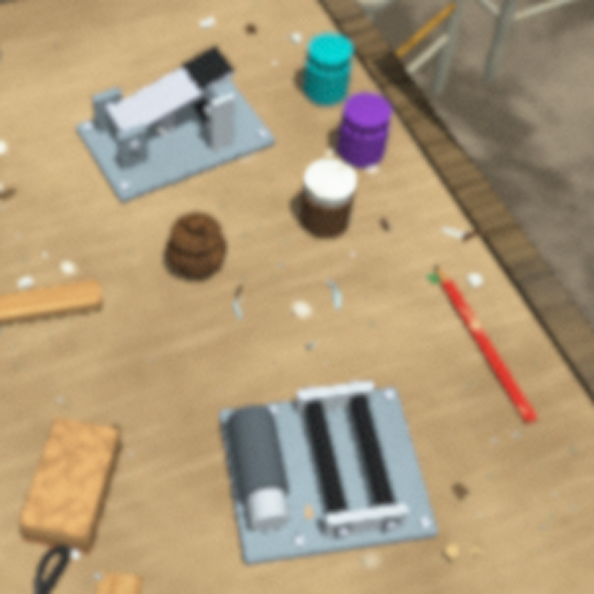

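View pics/scene_crop.png

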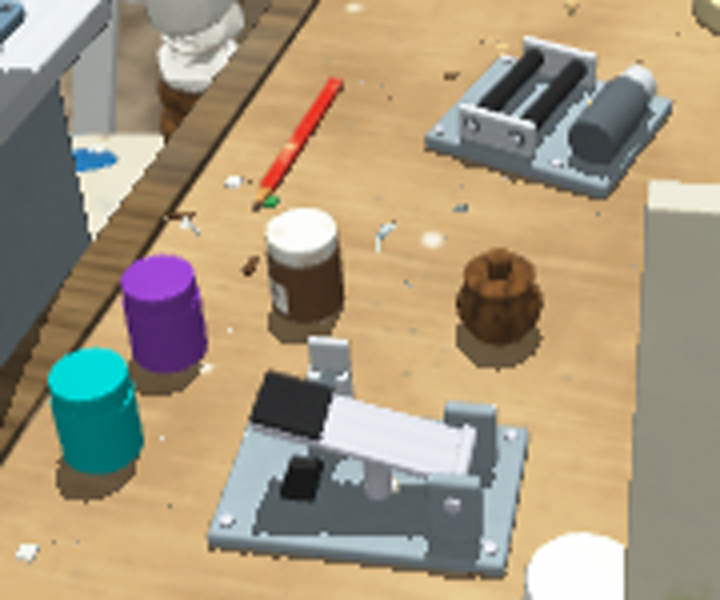

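The crops confirm the white-capped brown jar at side (361,187) and scene (276,208). It is free-standing, with the purple jar next to it. Now precise fits.

```bash
python3 - <<'E'
from h import *
from scipy.optimize import least_squares
def circ(P,r):
    f=lambda c:np.hypot(P[:,0]-c[0],P[:,1]-c[1])-r
    s=least_squares(f,P.mean(0)[:2]+0,loss='soft_l1',f_scale=.002); return s.x
for n in("scene","side"):
    p,d=load(n+"0"); W=cloud(n,d).reshape(-1,3); C=p.reshape(-1,3).astype(int)
    def box(c,r,z0,z1): return W[(np.abs(W[:,0]-c[0])<r)&(np.abs(W[:,1]-c[1])<r)&(W[:,2]>z0)&(W[:,2]<z1)]
    T=box((.467,-.19),.045,.058,.07); print(n,"jar top",len(T),((T.min(0)+T.max(0))/2).round(4),T.mean(0).round(4),np.ptp(T,axis=0).round(4))
    S=box((.467,-.19),.045,.008,.042); print(" jar side",len(S),circ(S,.024).round(4))
    T=box((.595,-.19),.05,.02,.08); print(" foot",((T.min(0)+T.max(0))/2).round(4))
    # rollers: dark points z 0.022-0.04
    m=(W[:,0]>.45)&(W[:,0]<.68)&(W[:,1]>-.08)&(W[:,1]<.14)
    D=W[m&(C.max(1)<70)&(W[:,2]>.024)&(W[:,2]<.04)]
    print(" dark",len(D))
    K=W[m&(W[:,2]>.0365)&(W[:,2]<.045)&(C.min(1)>110)]; print(" cheeks",len(K))
    B=W[m&(W[:,2]>.008)&(W[:,2]<.0165)&(C[:,2]>C[:,0])]
    r=cv2.minAreaRect((B[:,:2]*1000).astype(np.float32)); print(" base",r)
    for nm,Q in(("D",D),("K",K)):
        if len(Q)>10: print(nm,cv2.minAreaRect((Q[:,:2]*1000).astype(np.float32)),np.median(Q[:,2]))
    m=(W[:,0]>.4)&(W[:,0]<.75)&(W[:,1]>-.47)&(W[:,1]<-.23)
    B=W[m&(W[:,2]>.004)&(W[:,2]<.0165)&(C[:,2]>C[:,0])]; print(" pbox",cv2.minAreaRect((B[:,:2]*1000).astype(np.float32)),np.median(B[:,2]))
    B=W[m&(W[:,2]>.06)&(W[:,2]<.09)&(C.max(1)<60)]; print(" pad",len(B),cv2.minAreaRect((B[:,:2]*1000).astype(np.float32)),B.mean(0))
im,zz=topdown(.3,.85,-.5,.15,.0012,[("scene","scene0"),("side","side0")],.12)
cv2.imwrite("pics/td.png",im[:,:,::-1]); print(im.shape)
np.savez("pics/td.npz",im=im,zz=zz)
E
```

```text
scene jar top 171 [ 0.4651 -0.1985  0.0623] [ 0.4659 -0.1998  0.0625] [0.0444 0.0479 0.0085]
 jar side 184 [ 0.4641 -0.1964]
 foot [ 0.5954 -0.1976  0.0431]
 dark 248
 cheeks 107
 base ((575.0256958007812, 36.79666519165039), (129.6241912841797, 149.62677001953125), 78.48216247558594)
D ((588.9030151367188, 30.239490509033203), (107.56168365478516, 112.5303955078125), 78.14389038085938) 0.034583353627120755
K ((581.3450927734375, 35.963680267333984), (116.9832534790039, 117.81138610839844), 75.89331817626953) 0.040263416389850995
 pbox ((524.3138427734375, -344.8578796386719), (142.6881561279297, 258.5653076171875), 82.62306213378906) 0.010536984875931073
 pad 225 ((521.5401611328125, -362.4320068359375), (37.088497161865234, 38.208316802978516), 9.079873085021973) [ 0.52171219 -0.3636289   0.07499397]
side jar top 209 [ 0.4647 -0.1956  0.0614] [ 0.465  -0.1945  0.0614] [0.0438 0.0457 0.0067]
 jar side 160 [ 0.464  -0.1965]
 foot [ 0.5949 -0.1894  0.0427]
 dark 472
 cheeks 350
 base ((574.23583984375, 42.08551788330078), (128.70692443847656, 148.32498168945312), 77.52544403076172)
D ((557.6034545898438, 42.56870651245117), (90.45518493652344, 48.374595642089844), 77.54486846923828) 0.03418631463730673
K ((583.816162109375, 39.25031661987305), (114.79864501953125, 116.11319732666016), 77.59771728515625) 0.03986450291469462
 pbox ((519.6661987304688, -333.0504455566406), (141.07418823242188, 269.0194396972656), 79.08248138427734) 0.009502854315552839
 pad 104 ((519.9590454101562, -358.87591552734375), (29.714889526367188, 32.59320068359375), 7.714785575866699) [ 0.5197257  -0.358316    0.07391686]
(458, 541, 3)
```

View pics/td.png

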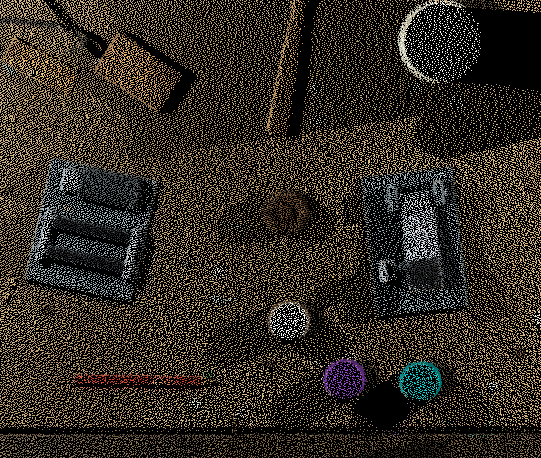

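```bash
python3 -m crank '[[[0,0,-1],[1,-0.65,-0.5],0.2],[[0,0,-1],[1,-0.65,-0.5],0.2],[[0,0,-1],[1,-0.65,-0.5],0.2],[[0,0,-1],[1,-0.65,-0.5],0.2]]'; python3 -c "
from rig import *;o=observe();print(o['qpos'],o['tool_rot'],o['time'])"
```

```text
time: 0.43
eef_pos: [0.2983, -0.3936, 0.2512]
tool_rot: [3.138, -0.001, 0.945]
wrist_force: [-0.4, -0.4, 0.6]
width: 0.0706
[-1.1505026   0.12276031  1.57543624  0.00254698  1.44127271 -0.52518168] [ 3.13848915e+00 -1.12147053e-03  9.45150852e-01] 0.4333
```

```bash
python3 -m crank '[[[0,0,-0.82],[1,-0.1,-0.5],0.2],[[0,0,-0.82],[1,-0.1,-0.5],0.2],[[0,0,-0.82],[1,-0.1,-0.5],0.2],[[0,0,-0.82],[1,-0.1,-0.5],0.2]]'; python3 -m crank '[[[0,0,0],[1,0.8,-0.3],0.2],[[0,0,0],[1,0.8,-0.3],0.2],[[0,0,0],[1,0.8,-0.3],0.2],[[0,0,0],[1,0.8,-0.3],0.2],[[0,0,0],[1,0.8,-0.3],0.2]]'; python3 - <<'E'
from h import *
o=observe(); print(o['qpos'],o['tool_rot'],o['eef_pos'],o['time'])
p,d=camera("wrist"); cv2.imwrite("pics/w1.png",p[:,:,::-1]); np.savez("pics/w1.npz",p=p,d=d,pos=o['eef_pos'],rot=o['tool_rot'])
E
```

```text
time: 0.77
eef_pos: [0.3492, -0.3079, 0.3015]
tool_rot: [3.137, 0.001, 1.356]
wrist_force: [0.5, -1.2, -0.2]
width: 0.0561
time: 1.18
eef_pos: [0.4485, -0.2297, 0.3286]
tool_rot: [3.141, -0.0, 1.35]
wrist_force: [-0.4, -0.3, -0.9]
width: 0.0559
[-6.95291197e-01  1.17926296e-01  1.39803308e+00  2.86210641e-04
  1.62527031e+00 -4.74745712e-01] [ 3.14113919e+00 -8.82580110e-05  1.35026650e+00] [ 0.44851364 -0.22974193  0.32856534] 1.1833
```

View pics/w1.png

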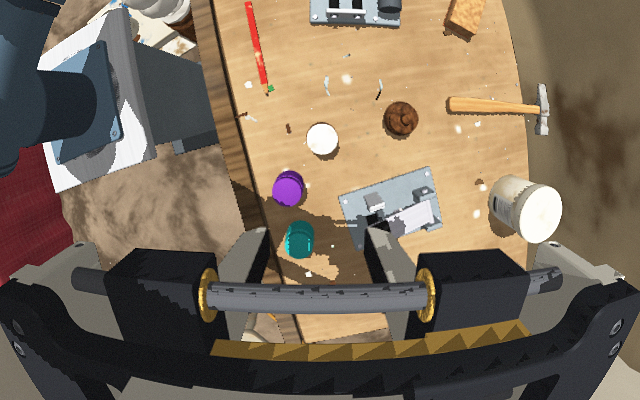

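The wrist view shows the white cap at (322,139), the purple jar at (288,188), the foot at (401,119), the paddle box at (395,210), and the roller clipped at (357,10). I'll measure from the wrist depth.

```bash
cat >> h.py <<'E'
def wcloud(f):
    z=np.load(f"pics/{f}.npz"); d=z['d']; c=get_calibration("wrist"); v,u=np.mgrid[0:400,0:640]
    a=(u-c['cx'])/c['fx']; b=(v-c['cy'])/c['fy']; r=np.hypot(a,b)+1e-9; t=np.tan(np.minimum(r,1.5))/r
    X=np.stack([a*t*d,b*t*d,d],-1); H=c['hand_eye']; T=X@H[:3,:3].T+H[:3,3]
    W=T@R.from_euler('xyz',z['rot']).as_matrix().T+z['pos']; W[d==0]=np.nan
    return z['p'],W
def snap(f,n="wrist"):
    o=observe(); p,d=camera(n); cv2.imwrite(f"pics/{f}.png",p[:,:,::-1]); np.savez(f"pics/{f}.npz",p=p,d=d,pos=o['eef_pos'],rot=o['tool_rot']); return o
E
python3 - <<'E'
from h import *
p,W=wcloud("w1")
for k,(u,v) in dict(jar=(322,139),purple=(288,188),foot=(401,119),pad=(377,222),padL=(368,215),bench=(350,160),pencil=(258,60),b2=(440,160)).items(): print(k,W[v,u].round(4))
w=W.reshape(-1,3)
T=w[(abs(w[:,0]-.465)<.045)&(abs(w[:,1]+.196)<.045)&(w[:,2]>.056)&(w[:,2]<.07)]
print(len(T),((T.min(0)+T.max(0))/2).round(4),T.mean(0).round(4),np.ptp(T,axis=0))
s=cv2.resize(p[150:260,320:460],None,fx=5,fy=5,interpolation=cv2.INTER_CUBIC); cv2.imwrite("pics/w1c.png",s[:,:,::-1])
E
```

```text
jar [ 0.4632 -0.1986  0.0619]
purple [ 0.3971 -0.2595  0.0621]
foot [ 0.5852 -0.193   0.061 ]
pad [ 0.5194 -0.3404  0.0703]
padL [ 0.5132 -0.3478  0.0118]
bench [ 0.5018 -0.2489 -0.0006]
pencil [ 0.3908 -0.0511  0.0099]
b2 [ 0.6612 -0.2813 -0.    ]
752 [ 0.4632 -0.1982  0.0607] [ 0.4629 -0.1979  0.0629] [0.04548696 0.04531175 0.00906715]
```

View pics/w1c.png

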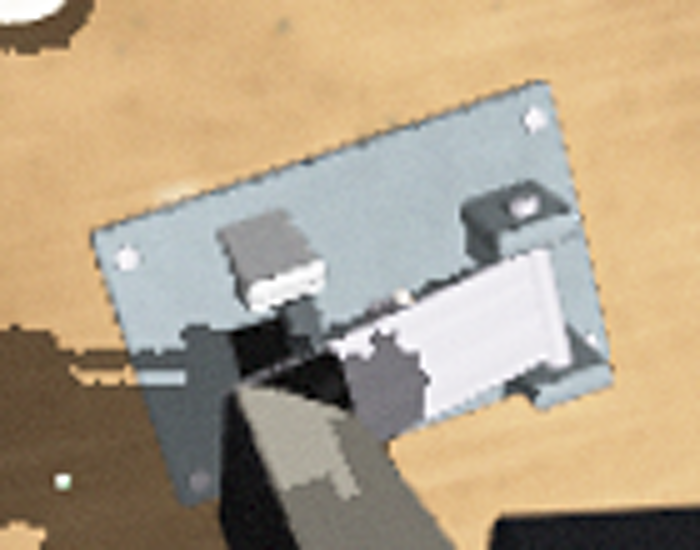

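```bash
python3 -m crank '[[[0,0,0],[1,0.2,0],0.2],[[0,0,0],[1,0.2,0],0.2],[[0,0,0],[1,0.2,0],0.2]]'; python3 -m crank '[[[0,0,0],[0.8,0.2,0],0.2],[[0,0,0],[0.8,0.2,0],0.2],[[0,0,0],[0.8,0.2,0],0.2],[[0,0,0],[0.8,0.2,0],0.2]]'; python3 - <<'E'
from h import *
o=snap("w2"); print(o['qpos'],o['eef_pos'],o['time'])
p,W=wcloud("w2");w=W.reshape(-1,3);C=p.reshape(-1,3).astype(int)
np.set_printoptions(suppress=True,precision=4)
T=w[(abs(w[:,0]-.465)<.045)&(abs(w[:,1]+.196)<.045)&(w[:,2]>.056)&(w[:,2]<.07)]
print("jar",len(T),((T.min(0)+T.max(0))/2),T.mean(0))
m=(w[:,0]>.45)&(w[:,0]<.68)&(w[:,1]>-.08)&(w[:,1]<.14)
for nm,k in(("base",m&(w[:,2]>.008)&(w[:,2]<.0165)&(C[:,2]>C[:,0])),("all",m&(w[:,2]>.009)&(w[:,2]<.06)),("K",m&(w[:,2]>.037)&(w[:,2]<.045)&(C.min(1)>110)),("D",m&(w[:,2]>.03)&(w[:,2]<.038)&(C.max(1)<60))):
    Q=w[k]; print(nm,len(Q),cv2.minAreaRect((Q[:,:2]*1000).astype(np.float32)),np.median(Q,axis=0))
E
```

```text
time: 1.48
eef_pos: [0.4884, -0.1368, 0.3277]
tool_rot: [-3.14, -0.002, 1.344]
wrist_force: [0.6, -0.1, -0.1]
width: 0.0557
time: 1.82
eef_pos: [0.5256, -0.0646, 0.3275]
tool_rot: [-3.14, 0.001, 1.348]
wrist_force: [-0.3, -0.5, -0.4]
width: 0.0557
[-3.32545891e-01  1.68824036e-01  1.34047142e+00 -7.59156493e-04
  1.63417545e+00 -1.09731126e-01] [ 0.52556312 -0.0646029   0.32753677] 1.8167
jar 591 [ 0.4629 -0.1982  0.0611] [ 0.4636 -0.1963  0.0628]
base 3912 ((573.2484130859375, 38.81328582763672), (128.8091583251953, 147.97271728515625), 77.08930969238281) [0.5598 0.0396 0.0129]
all 7334 ((562.0739135742188, 51.326961517333984), (148.24241638183594, 178.539794921875), 77.02067565917969) [0.5708 0.0378 0.0142]
K 526 ((581.9168090820312, 36.984619140625), (113.96078491210938, 114.38290405273438), 77.14612579345703) [0.5654 0.0635 0.0409]
D 1167 ((568.7202758789062, 40.25381088256836), (96.25736236572266, 78.73246002197266), 77.10983276367188) [0.5558 0.0411 0.0355]
```

View pics/w2.png

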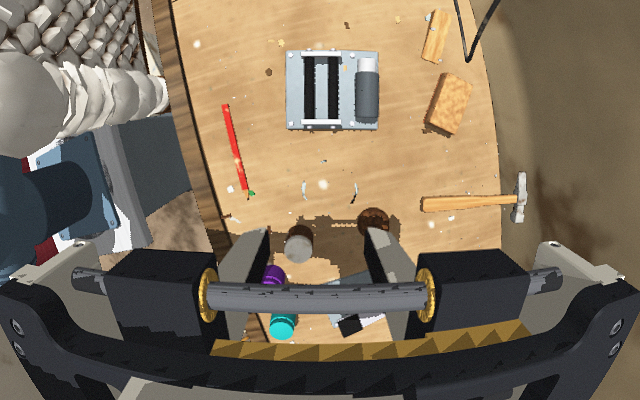

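```bash
python3 - <<'E'
from h import *
np.set_printoptions(suppress=True,precision=4)
p,W=wcloud("w2");w=W.reshape(-1,3);C=p.reshape(-1,3).astype(int)
a=-.225; ex=np.array([np.cos(a),np.sin(a)]);ey=np.array([-ex[1],ex[0]])
c0=np.array([.5573,.042])
L=np.c_[(w[:,:2]-c0)@ex,(w[:,:2]-c0)@ey,w[:,2]]
m=(abs(L[:,0])<.033)&(abs(L[:,1])<.06)
D=L[m&(C.max(1)<60)&(L[:,2]>.031)&(L[:,2]<.039)&(abs(L[:,1])<.045)]
for s in(-1,1):
    Q=D[D[:,0]*s>0]; 
    # ridge: top
    t=Q[Q[:,2]>np.percentile(Q[:,2],60)]; print(s,len(Q),np.median(t,axis=0),Q.min(0),Q.max(0)); A=np.polyfit(t[:,1],t[:,0],1);print(A)
K=L[m&(L[:,2]>.036)&(L[:,2]<.046)&(C.min(1)>110)]
for s in(-1,1):
    Q=K[K[:,1]*s>0];print("cheek",len(Q),np.percentile(Q,[2,50,98],axis=0))
M=L[(L[:,0]>.04)&(L[:,0]<.1)&(abs(L[:,1])<.06)&(L[:,2]>.045)&(L[:,2]<.054)];print("motor",M.mean(0))
B=L[(abs(L[:,0])<.13)&(abs(L[:,1])<.1)&(L[:,2]>.008)&(L[:,2]<.016)&(C[:,2]>C[:,0])];print(B.min(0),B.max(0))
E
```

```text
-1 529 [-0.02   -0.0054  0.0368] [-0.0278 -0.0442  0.031 ] [-0.0124  0.0449  0.0388]
[-0.0045 -0.0207]
1 526 [ 0.0164 -0.0052  0.0369] [ 0.0088 -0.044   0.031 ] [0.0232 0.0449 0.0389]
[0.0051 0.0163]
cheek 193 [[-0.0307 -0.0564  0.0374]
 [-0.0047 -0.0517  0.0407]
 [ 0.0272 -0.0486  0.0425]]
cheek 203 [[-0.0319  0.0501  0.0383]
 [-0.0019  0.0536  0.0408]
 [ 0.0267  0.0572  0.0425]]
motor [ 0.0683 -0.004   0.0487]
[-0.0577 -0.064   0.009 ] [0.0902 0.0648 0.016 ]
```

```bash
cat >> h.py <<'E'
def to(target):
    o=observe(); M=R.from_euler('xyz',o['tool_rot']).as_matrix()
    print('t',o['time'],'pos',o['eef_pos'].round(4),'z',M[:,2].round(3),'y',M[:,1].round(3),'x',M[:,0].round(3)); print('shift units',(M.T@(np.array(target)-o['eef_pos'])*10).round(3)); print('q',o['qpos'].round(3),'w',o['width'],'F',o['wrist_force'])
E
python3 -m crank '[[[0,-1,0],[-0.3,-0.2,0.6],0.5],[[0,-1,0],[-0.3,-0.2,0.6],0.5],[[0,-1,0],[-0.3,-0.2,0.6],0.5],[[0,-1,0],[-0.3,-0.2,0.6],0.5],[[0,-1,0],[-0.3,-0.2,0.6],0.5]]'; python3 -c "
from h import *
to((.481,-.1195,.110))"
```

```text
time: 2.28
eef_pos: [0.4981, -0.0889, 0.2656]
tool_rot: [-3.134, 0.506, 1.352]
wrist_force: [-0.8, 1.1, -1.1]
width: 0.0697
t 2.2833 pos [ 0.4981 -0.0889  0.2656] z [-0.113 -0.471 -0.875] y [ 0.975 -0.221 -0.007] x [ 0.19   0.854 -0.485]
shift units [ 0.46  -0.089  1.525]
q [-0.032  0.246  1.505 -0.496  1.509  0.25 ] w 0.069721375325305 F [-0.84412937  1.06005254 -1.12235683]
```

```bash
python3 -m crank '[[[0,-0.57,0],[0.3,-0.09,1],0.5],[[0,-0.57,0],[0.3,-0.09,1],0.5],[[0,-0.57,0],[0.3,-0.09,1],0.5],[[0,-0.57,0],[0.3,-0.09,1],0.5]]'; python3 -c "
from h import *
to((.481,-.1195,.110));to((.4624,-.2023,.0251))"
```

```text
time: 2.62
eef_pos: [0.4814, -0.11, 0.16]
tool_rot: [-3.12, 0.787, 1.359]
wrist_force: [-0.1, 0.6, -0.2]
width: 0.0693
t 2.6167 pos [ 0.4814 -0.11    0.16  ] z [-0.17  -0.688 -0.706] y [ 0.974 -0.225 -0.015] x [ 0.148  0.69  -0.709]
shift units [0.288 0.025 0.419]
q [ 0.082  0.436  1.682 -0.751  1.396  0.585] w 0.06928618756826617 F [-0.13951481  0.60526259 -0.20445329]
t 2.6167 pos [ 0.4814 -0.11    0.16  ] z [-0.17  -0.688 -0.706] y [ 0.974 -0.225 -0.015] x [ 0.148  0.69  -0.709]
shift units [0.291 0.043 1.62 ]
q [ 0.082  0.436  1.682 -0.751  1.396  0.585] w 0.06928618756826617 F [-0.13951481  0.60526259 -0.20445329]
```

```bash
python3 -m crank '[[[0,0,0],[0.29,0.04,0.3],0.5],[[0,0,0],[0.29,0.04,0.6],0.5],[[0,0,0],[0.29,0.04,0.8],0.5],[[0,0,0],[0.29,0.04,0.8],0.5],[[0,0,0],[0.29,0.04,0.8],0.5]]'; python3 -c "
from h import *
to((.4624,-.2023,.0251)); snap('w3'); snap('s3','side')"
```

```text
time: 3.03
eef_pos: [0.4825, -0.147, 0.0909]
tool_rot: [3.14, 0.784, 1.34]
wrist_force: [0.1, 1.3, -0.2]
width: 0.0698
t 3.0333 pos [ 0.4825 -0.147   0.0909] z [-0.16  -0.687 -0.708] y [ 0.974 -0.228  0.001] x [ 0.162  0.69  -0.706]
shift units [ 0.051 -0.07   0.878]
q [ 0.015  0.511  1.767 -0.812  1.233  0.676] w 0.06981416717522099 F [ 0.06297899  1.3453621  -0.17536586]
```

View pics/w3.png

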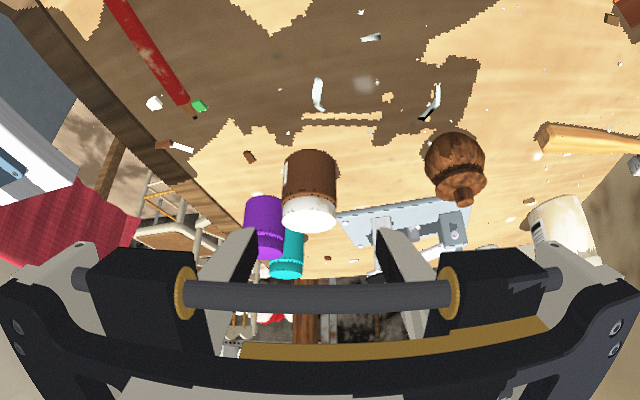

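View pics/s3.png

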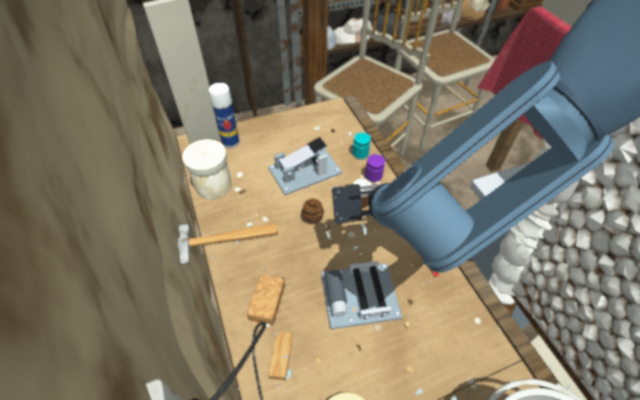

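The wrist view shows the jar at (309,190), between the fingertips at about x=240 and x=385. Advancing and closing.

```bash
python3 -m crank '[[[0,0,0],[0.05,-0.07,0.3],0.5],[[0,0,0],[0.05,-0.07,0.55],0.5],[[0,0,0],[0.05,-0.07,0.75],0.5],[[0,0,0],[0.05,-0.07,0.87],0.5],[[0,0,0],[0.05,-0.07,0.87],0.5],[[0,0,0],[0.05,-0.07,0.87],0.5]]'; python3 -c "
from h import *
to((.4624,-.2023,.0251)); snap('w4')"
```

```text
time: 3.63
eef_pos: [0.4632, -0.1998, 0.0252]
tool_rot: [3.139, 0.785, 1.344]
wrist_force: [0.5, -0.4, 0.1]
width: 0.0701
t 3.6333 pos [ 0.4632 -0.1998  0.0252] z [-0.157 -0.689 -0.707] y [ 0.975 -0.224  0.001] x [ 0.159  0.689 -0.707]
shift units [-0.018 -0.002  0.019]
q [-0.084  0.584  1.875 -0.929  1.062  0.776] w 0.07007529994996849 F [ 0.45774815 -0.42984723  0.12986969]
```

View pics/w4.png

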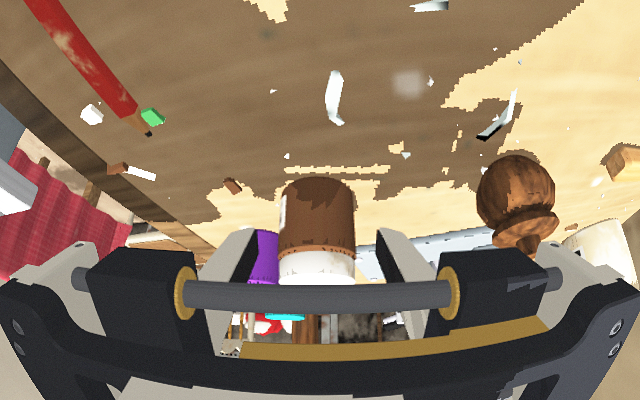

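The jar at (316,215) sits between the fingers. Closing.

```bash
python3 -m crank '[[[0,0,0],[0,0,0],-0.2],[[0,0,0],[0,0,0],-0.2],[[0,0,0],[0,0,0],-0.2],[[0,0,0],[0,0,0],-0.2],[[0,0,0],[0,0,0],-0.2]]';  python3 -m crank '[[[0,0,0],[-0.1,0,-0.1],-0.2],[[0,0,0],[-0.3,0,-0.3],-0.2],[[0,0,0],[-0.5,0,-0.5],-0.2],[[0,0,0],[-0.7,0,-0.7],-0.2],[[0,0,0],[-0.9,0,-0.9],-0.2]]'; python3 -c "
from h import *
to((.50,-.1,.18)); snap('w5')"
```

```text
time: 4.1
eef_pos: [0.4629, -0.1994, 0.0245]
tool_rot: [3.141, 0.785, 1.346]
wrist_force: [-0.5, 1.0, 2.3]
width: 0.0425
time: 4.52
eef_pos: [0.4619, -0.1993, 0.1522]
tool_rot: [-3.14, 0.784, 1.347]
wrist_force: [0.6, 0.6, -1.0]
width: 0.0422
t 4.5167 pos [ 0.4619 -0.1993  0.1522] z [-0.158 -0.688 -0.708] y [ 0.975 -0.223 -0.001] x [ 0.157  0.69  -0.706]
shift units [ 0.549  0.149 -0.941]
q [-0.084  0.382  1.792 -0.83   1.246  0.534] w 0.04222173749956877 F [ 0.62506032  0.5520569  -1.04070792]
```

View pics/w5.png

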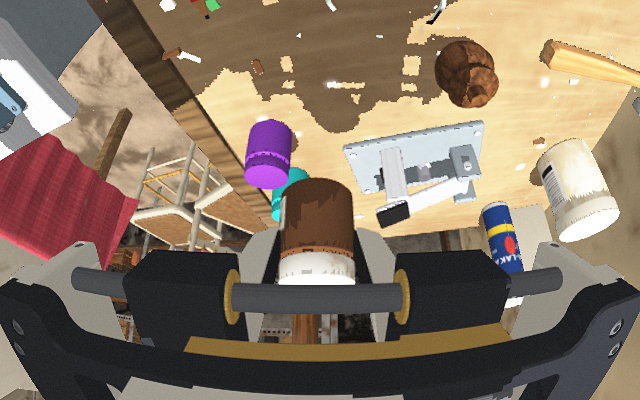

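The jar was lifted, seen at (317,230). The opening of 42 mm is less than its 48 mm, so I'll check where it sits in the tool frame.

```bash
cat >> h.py <<'E'
def toolcloud(f):
    z=np.load(f"pics/{f}.npz"); p,W=wcloud(f); M=R.from_euler('xyz',z['rot']).as_matrix(); return p,(W-z['pos'])@M
E
python3 - <<'E'
from h import *
np.set_printoptions(suppress=True,precision=4)
p,T=toolcloud("w5")
for u,v in((318,190),(318,210),(318,230),(318,245),(318,258),(318,270),(318,280),(300,220),(335,220),(285,220),(350,220),(255,245),(375,245),(265,235)): print((u,v),p[v,u],T[v,u])
# cylinder axis fit: points of brown body
t=T[185:250,290:345].reshape(-1,3)
from scipy.optimize import least_squares
def f(q):
    d=np.array([np.cos(q[2])*np.cos(q[3]),np.sin(q[3]),np.sin(q[2])*np.cos(q[3])]); r=t-np.array([0,q[0],q[1]]); return np.linalg.norm(r-np.outer(r@d,d),axis=1)-.024
t=t[np.isfinite(t).all(1)]
s=least_squares(f,[0,-.007,.78,0],loss='soft_l1',f_scale=.001); print(s.x,np.abs(s.fun).mean())
E
```

```text
(318, 190) [79 52 35] [ 0.0268 -0.     -0.009 ]
(318, 210) [105  73  46] [ 0.0175 -0.0001 -0.0186]
(318, 230) [102  65  41] [ 0.009  -0.0001 -0.028 ]
(318, 245) [97 64 41] [ 0.0022 -0.0001 -0.0329]
(318, 258) [217 214 203] [-0.0038 -0.0001 -0.0367]
(318, 270) [242 240 233] [-0.0079 -0.0001 -0.0426]
(318, 280) [255 255 255] [-0.0179 -0.0001 -0.0363]
(300, 220) [79 49 31] [ 0.0121 -0.0103 -0.0203]
(335, 220) [95 61 42] [ 0.0119  0.0097 -0.0199]
(285, 220) [84 64 53] [ 0.0097 -0.0196 -0.0137]
(350, 220) [78 52 37] [ 0.0088  0.0193 -0.0113]
(255, 245) [162 153 142] [ 0.0076 -0.0319 -0.0455]
(375, 245) [164 157 146] [ 0.0074  0.0287 -0.0449]
(265, 235) [160 156 145] [ 0.0079 -0.0288 -0.0328]
[-0.001  -0.0016  0.7917 -0.0017] 0.0004330989958898105
```

The jar is held square: its axis fits 45° in the tool frame, with its centre near tool (-0.004,-0.001,-0.0055). Now turning it 90° about the jaw axis while moving toward the roller.

```bash
python3 -m crank '[[[0,1,0],[0.2,0.1,-0.7],-0.2],[[0,1,0],[0.2,0.1,-0.7],-0.2],[[0,1,0],[0.2,0.1,-0.7],-0.2],[[0,1,0],[0.2,0.1,-0.7],-0.2],[[0,1,0],[0.2,0.1,-0.7],-0.2]]'; python3 -c "
from h import *
to((.5581,.0497,.16))"
```

```text
time: 4.98
eef_pos: [0.4875, -0.1432, 0.1897]
tool_rot: [3.135, 0.281, 1.339]
wrist_force: [-1.1, -0.7, -1.3]
width: 0.0426
t 4.9833 pos [ 0.4875 -0.1432  0.1897] z [-0.057 -0.271 -0.961] y [ 0.974 -0.227  0.007] x [ 0.22   0.935 -0.277]
shift units [ 2.042  0.247 -0.278]
q [-0.293  0.207  1.664 -0.294  1.259  0.026] w 0.04256992199826528 F [-1.11385923 -0.68214956 -1.33559141]
```

```bash
python3 -m crank '[[[0,1,0],[0.8,0.1,-0.1],-0.2],[[0,1,0],[0.8,0.1,-0.1],-0.2],[[0,1,0],[0.8,0.1,-0.1],-0.2],[[0,1,0],[0.8,0.1,-0.1],-0.2],[[0,1,0],[0.8,0.1,-0.1],-0.2]]'; python3 -m crank '[[[0,1,0],[0.8,0.1,0],-0.2],[[0,1,0],[0.8,0.1,0],-0.2],[[0,1,0],[0.8,0.1,0],-0.2],[[0,1,0],[0.8,0.1,0],-0.2],[[0,1,0],[0.8,0.1,0],-0.2]]'; python3 -c "
from h import *
to((.5581,.0497,.16))"
```

```text
time: 5.4
eef_pos: [0.5124, -0.0677, 0.1719]
tool_rot: [-3.137, -0.218, 1.339]
wrist_force: [0.2, -0.5, -1.5]
width: 0.0412
time: 5.82
eef_pos: [0.5386, 0.0087, 0.1867]
tool_rot: [-3.127, -0.718, 1.334]
wrist_force: [-0.9, -0.4, -1.8]
width: 0.0392
t 5.8167 pos [0.5386 0.0087 0.1867] z [ 0.14   0.643 -0.753] y [ 0.974 -0.225 -0.011] x [0.177 0.732 0.658]
shift units [0.159 0.101 0.492]
q [-0.667  0.339  1.705  0.637  1.484 -0.62 ] w 0.039167316465780415 F [-0.94427219 -0.42733888 -1.76960313]
```

The opening crept from 42 to 39 mm, so I'm checking for slip.

```bash
python3 - <<'E'
from h import *
np.set_printoptions(suppress=True,precision=4)
o=snap("w6"); print(o['width']); snap("s6","side")
p,T=toolcloud("w6")
for u,v in((318,190),(318,210),(318,230),(318,245),(318,258),(318,270),(318,280)): print((u,v),p[v,u],T[v,u])
E
```

```text
0.039167316465780415
(318, 190) [151 114  78] [0.0234 0.0001 0.0079]
(318, 210) [118  74  48] [ 0.0154  0.     -0.0096]
(318, 230) [114  71  44] [ 0.0079 -0.     -0.0235]
(318, 245) [108  69  45] [ 0.0026 -0.0001 -0.0325]
(318, 258) [251 250 247] [-0.0027 -0.0001 -0.0377]
(318, 270) [255 254 252] [-0.0063 -0.0001 -0.0448]
(318, 280) [160 157 145] [-0.0153 -0.     -0.04  ]
```

View pics/w6.png

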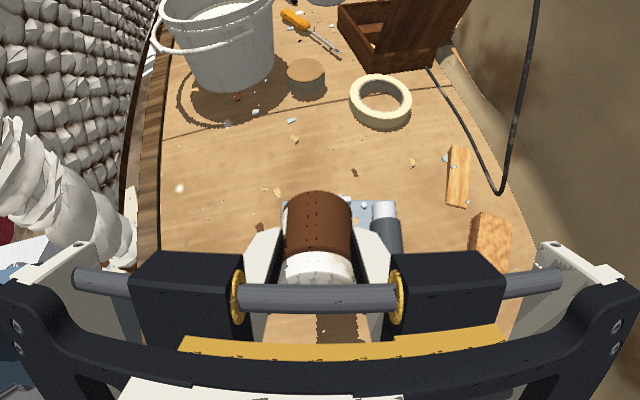

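View pics/s6.png

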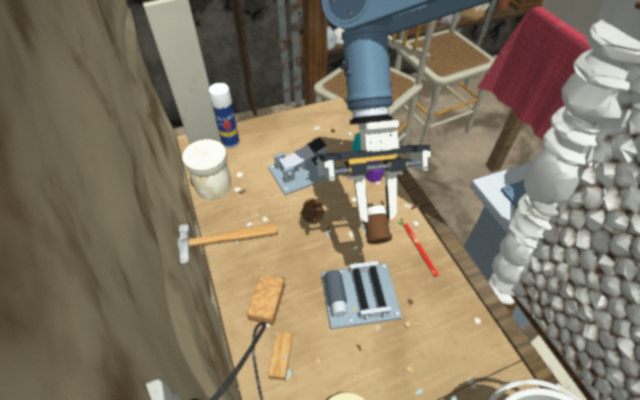

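```bash
cat > fit.py <<'E'
from h import *
from scipy.optimize import least_squares
np.set_printoptions(suppress=True,precision=4)
def fit(f,r0,r1,c0,c1):
    p,T=toolcloud(f); t=T[r0:r1,c0:c1].reshape(-1,3); C=p[r0:r1,c0:c1].reshape(-1,3).astype(int)
    t=t[np.isfinite(t).all(1)&(C[:,0]-C[:,2]>25)&(C[:,0]<135)]
    def g(q):
        d=np.array([np.cos(q[2])*np.cos(q[3]),np.sin(q[3]),np.sin(q[2])*np.cos(q[3])]); r=t-np.array([0,q[0],q[1]]); return np.linalg.norm(r-np.outer(r@d,d),axis=1)-.024
    s=least_squares(g,[0,-.007,.78,0],loss='soft_l1',f_scale=.001); q=s.x
    d=np.array([np.cos(q[2])*np.cos(q[3]),np.sin(q[3]),np.sin(q[2])*np.cos(q[3])]); a=(t-np.array([0,q[0],q[1]]))@d
    print(f,len(t),q,np.abs(s.fun).mean(),'s range',np.percentile(a,[1,99]))
    return q
E
python3 - <<'E'
from fit import *
fit("w5",182,256,285,352); fit("w6",190,258,288,350)
E
python3 -m crank '[[[0,0,0],[0,0,0],-1],[[0,0,0],[0,0,0],-1],[[0,0,0],[0,0,0],-1]]'
python3 - <<'E'
from fit import *
snap("w7");fit("w7",190,258,288,350)
E
```

```text
w5 4335 [-0.001  -0.0045  0.7933 -0.0008] 0.00041533327957766765 s range [-0.0207  0.0224]
w6 3609 [-0.0009  0.0119  1.037   0.0018] 0.0004933765487379734 s range [-0.0383  0.0055]
time: 6.17
eef_pos: [0.5411, 0.0106, 0.1916]
tool_rot: [3.14, -0.713, 1.349]
wrist_force: [0.3, -0.1, -1.8]
width: 0.0389
w7 3583 [-0.0008  0.0125  1.0428  0.0033] 0.0005018487595364636 s range [-0.0391  0.0048]
```

The jar pivoted about 14° in the grip and now seems stable with a full close. I'll add that tilt and re-measure.

```bash
python3 -m crank '[[[0,0.2,0],[0,0,0],-1],[[0,0.4,0],[0,0,0],-1],[[0,0.55,0],[0,0,0],-1],[[0,0.64,0],[0,0,0],-1],[[0,0.64,0],[0,0,0],-1]]'
python3 - <<'E'
from fit import *
snap("w8");fit("w8",186,262,288,350); to((.5581,.0497,.16)); snap("s8","side");snap("c8","scene")
E
```

```text
time: 6.63
eef_pos: [0.5406, 0.009, 0.1895]
tool_rot: [-3.135, -1.037, 1.339]
wrist_force: [-0.1, -1.0, -2.4]
width: 0.0372
w8 3126 [-0.001   0.0211  1.1262 -0.0023] 0.0005128928169600621 s range [-0.0478 -0.0042]
t 6.6833 pos [0.5409 0.0092 0.1902] z [ 0.191  0.838 -0.511] y [ 0.975 -0.224 -0.002] x [0.116 0.498 0.86 ]
shift units [-0.038  0.078  0.526]
q [-0.792  0.487  1.735  0.813  1.629 -0.832] w 0.03763593095797549 F [ 0.4772 -0.3398 -0.9381]
```

View pics/w8.png

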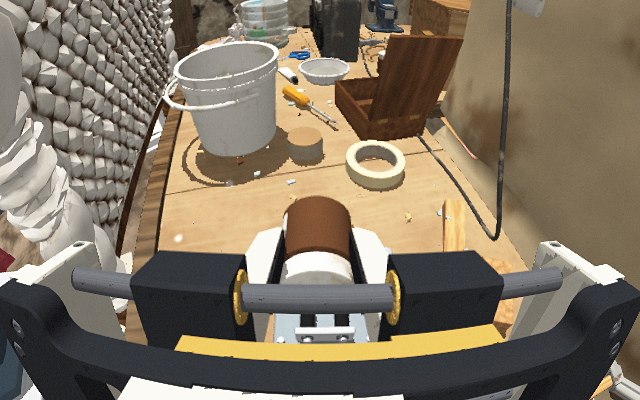

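View pics/c8.png

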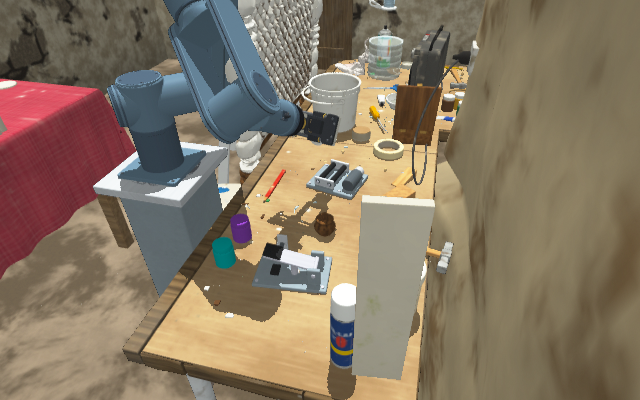

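The jar is still pivoting slowly, so I'll go straight down; the rollers will level it. Hovering first.

```bash
python3 - <<'E'
from h import *
to((.5594,.0556,.105))
E
```

```text
t 6.7833 pos [0.5413 0.0096 0.1913] z [ 0.191  0.837 -0.512] y [ 0.975 -0.222  0.001] x [0.113 0.5   0.859]
shift units [-0.491  0.074  0.862]
q [-0.79   0.484  1.734  0.813  1.629 -0.832] w 0.0373807113050098 F [ 0.28721489  0.01915263 -0.43061078]
```

```bash
python3 -m crank '[[[0,0.05,0],[-0.15,0.03,0.25],-1],[[0,0.1,0],[-0.3,0.06,0.5],-1],[[0,0.15,0],[-0.42,0.07,0.75],-1],[[0,0.15,0],[-0.49,0.07,0.86],-1],[[0,0.15,0],[-0.49,0.07,0.86],-1]]'
python3 - <<'E'
from fit import *
snap("w9");fit("w9",186,262,288,350); to((.5594,.0556,.065)); snap("s9","side")
p,_=load("s9"); s=cv2.resize(p[180:340,280:450],None,fx=4,fy=3.7,interpolation=cv2.INTER_CUBIC); cv2.imwrite("pics/s9c.png",s[:,:,::-1])
E
```

```text
time: 7.2
eef_pos: [0.5578, 0.0577, 0.1037]
tool_rot: [-3.134, -1.11, 1.342]
wrist_force: [-0.8, -0.8, -1.2]
width: 0.0373
w9 3237 [-0.001   0.0216  1.1328  0.0012] 0.0004489108153854523 s range [-0.0483 -0.0048]
t 7.25 pos [0.5585 0.0567 0.1052] z [ 0.197  0.874 -0.445] y [ 0.975 -0.221 -0.001] x [0.099 0.434 0.896]
shift units [-0.363  0.012  0.171]
q [-0.728  0.654  1.805  0.903  1.499 -0.983] w 0.037811044470139686 F [ 0.2117 -0.1021 -0.6226]
```

View pics/s9c.png

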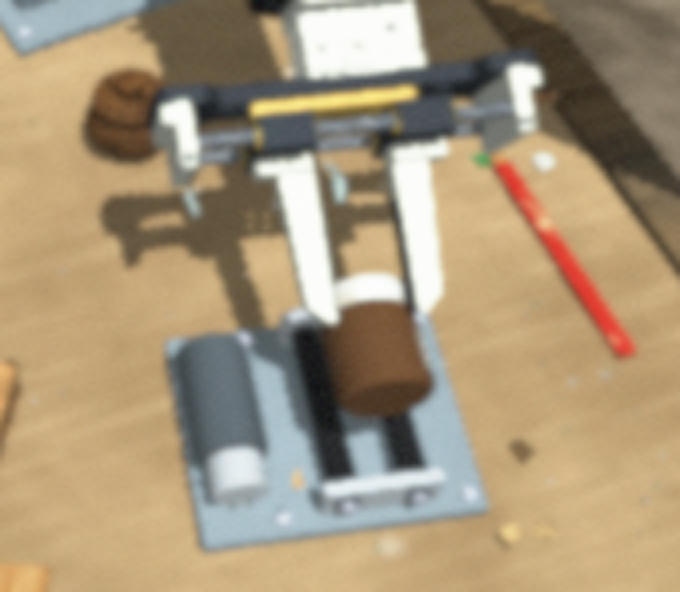

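View pics/w9.png

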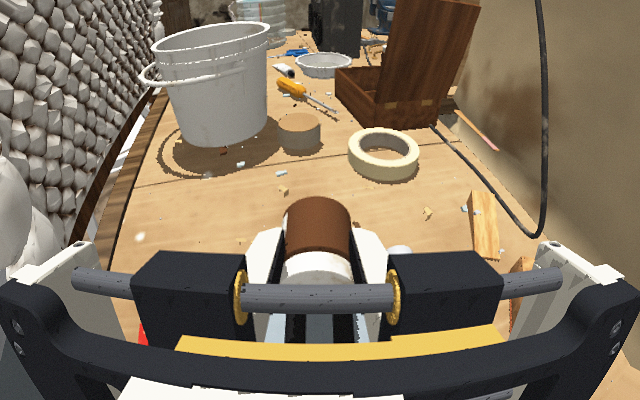

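```bash
cat > jarw.py <<'E'
from fit import *
def jarw(f,n,c=(.555,.045),r=.07,z0=.03,z1=.18):
    p,d=load(f); W=cloud(n,d).reshape(-1,3); C=p.reshape(-1,3).astype(int)
    m=(np.hypot(W[:,0]-c[0],W[:,1]-c[1])<r)&(W[:,2]>z0)&(W[:,2]<z1)&(C[:,0]-C[:,2]>15)&(C[:,0]<140)&(C[:,0]>40)
    t=W[m]
    def g(q):
        dd=np.array([np.sin(q[2])*np.cos(q[3]),np.cos(q[2])*np.cos(q[3]),np.sin(q[3])]); o=np.array([q[0],c[1],q[1]]); rr=t-o; return np.linalg.norm(rr-np.outer(rr@dd,dd),axis=1)-.024
    s=least_squares(g,[c[0],t[:,2].mean()-.01,.225,0],loss='soft_l1',f_scale=.001)
    q=s.x; dd=np.array([np.sin(q[2])*np.cos(q[3]),np.cos(q[2])*np.cos(q[3]),np.sin(q[3])]); a=(t-np.array([q[0],c[1],q[1]]))@dd
    print(f,len(t),q,np.abs(s.fun).mean(),np.percentile(a,[1,99]),'ends',np.array([q[0],c[1],q[1]])+dd*np.percentile(a,1),np.array([q[0],c[1],q[1]])+dd*np.percentile(a,99))
E
python3 - <<'E'
from jarw import *
jarw("s9","side")
z=np.load("pics/w9.npz"); M=R.from_euler('xyz',z['rot']).as_matrix()
for s in(-.048,-.031,0): print(z['pos']+M@np.array([np.cos(1.133)*s,-.001,.0216+np.sin(1.133)*s]))
print(proj("side",z['pos']+M[:,2]*.008))
E
```

```text
s9 670 [ 0.5549  0.0957  0.263  -0.099 ] 0.0032658776014614574 [-0.0515  0.0337] ends [ 0.5416 -0.0045  0.1008] [0.5637 0.0774 0.0924]
[0.5504 0.03   0.0952]
[0.5542 0.0466 0.0948]
[0.561  0.0768 0.0941]
[[375.7025 280.7268]]
```

```bash
python3 - <<'E'
from fit import *
for f in("w3","w4","w9"):
    p,T=toolcloud(f); t=T.reshape(-1,3);C=p.reshape(-1,3).astype(int)
    m=(abs(t[:,0])<.02)&(abs(t[:,1])<.06)&(abs(t[:,1])>.016)&(t[:,2]<.03)&(t[:,2]>-.1)&(np.ptp(C,axis=1)<30)
    q=t[m]; print(f,[ (s,np.percentile(q[q[:,1]*s>0],[50,90,98,100],axis=0)[:,2]) for s in(-1,1)])
p,_=load("w9"); cv2.imwrite("pics/w9c.png",cv2.resize(p[180:340,220:420],None,fx=4,fy=3.7,interpolation=cv2.INTER_CUBIC)[:,:,::-1])
E
```

```text
w3 [(-1, array([-0.0623, -0.0341, -0.0261, -0.0226])), (1, array([-0.0619, -0.0335, -0.0253, -0.0217]))]
w4 [(-1, array([-0.058 , -0.0302, -0.0084,  0.0262])), (1, array([-0.061 , -0.0323, -0.0251, -0.0178]))]
w9 [(-1, array([-0.0559, -0.0304, -0.0036,  0.0089])), (1, array([-0.058 , -0.0322, -0.0249, -0.0009]))]
```

View pics/w9c.png

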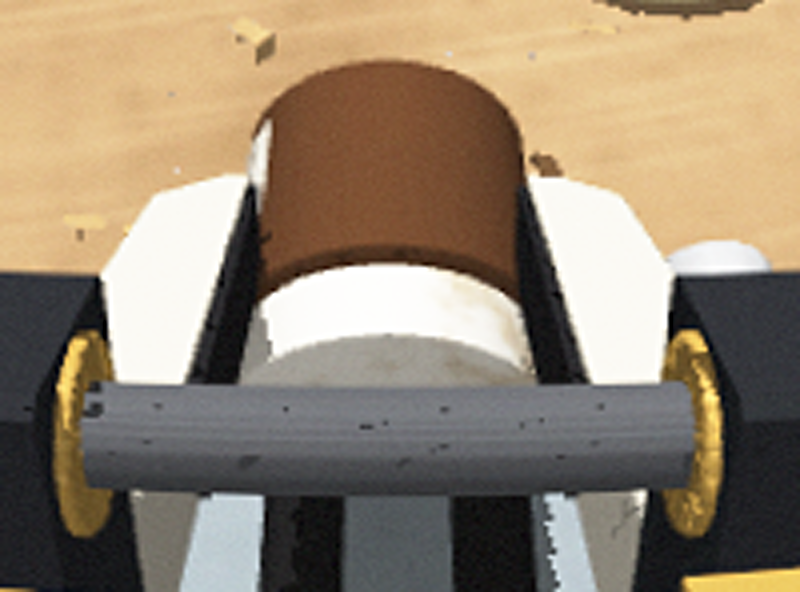

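Fingertips in both the wrist cloud and the side view end about 29 mm short of the stated point, at z ≈ -0.021 in the tool frame. That explains the 37–42 mm chord grip. The jar is nonetheless level above the trough, so I'll keep going down gently.

```bash
python3 - <<'E'
from h import *
to((.5599,.0537,.069))
E
```

```text
t 7.3 pos [0.5591 0.0557 0.106 ] z [ 0.199  0.873 -0.446] y [ 0.975 -0.222  0.001] x [0.098 0.435 0.895]
shift units [-0.339  0.012  0.149]
q [-0.729  0.653  1.804  0.903  1.5   -0.983] w 0.03752841279456273 F [-0.05450007 -0.58670537 -0.98169353]
```

```bash
python3 -m crank '[[[0,0,0],[-0.08,0,0.04],-1],[[0,0,0],[-0.16,0.01,0.08],-1],[[0,0,0],[-0.24,0.01,0.11],-1],[[0,0,0],[-0.3,0.01,0.13],-1],[[0,0,0],[-0.34,0.01,0.15],-1],[[0,0,0],[-0.34,0.01,0.15],-1],[[0,0,0],[-0.34,0.01,0.15],-1]]'
python3 - <<'E'
from fit import *
snap("w10");q=fit("w10",186,262,288,350); to((.5599,.0537,.066)); snap("s10","side")
z=np.load("pics/w10.npz"); M=R.from_euler('xyz',z['rot']).as_matrix()
for s in(-.048,-.031,0): print(z['pos']+M@np.array([np.cos(q[2])*s,-.001,q[1]+np.sin(q[2])*s]))
p,_=load("s10"); s=cv2.resize(p[180:340,280:450],None,fx=4,fy=3.7,interpolation=cv2.INTER_CUBIC); cv2.imwrite("pics/s10c.png",s[:,:,::-1])
E
```

```text
time: 7.88
eef_pos: [0.5593, 0.0536, 0.0676]
tool_rot: [-3.14, -1.111, 1.344]
wrist_force: [-0.1, -0.3, -1.2]
width: 0.0378
w10 3245 [-0.001   0.0216  1.1328 -0.0027] 0.00044158668612673556 s range [-0.0483 -0.0046]
t 7.9333 pos [0.5594 0.0536 0.0678] z [ 0.2    0.873 -0.444] y [ 0.975 -0.223 -0.   ] x [0.1   0.433 0.896]
shift units [-0.016  0.004  0.01 ]
q [-0.732  0.722  1.808  0.908  1.457 -1.04 ] w 0.037492385624493155 F [-0.9862  0.3382 -1.5102]
[0.5519 0.0259 0.0591]
[0.5557 0.0425 0.0587]
[0.5627 0.0727 0.058 ]
```

View pics/s10c.png

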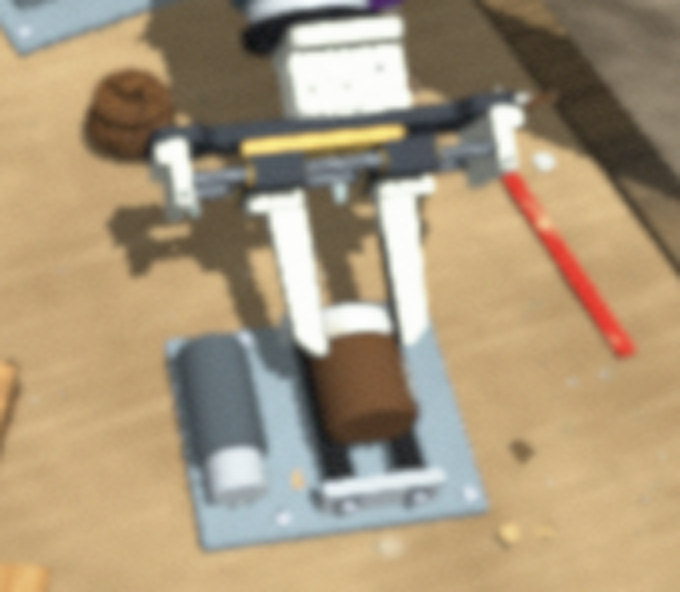

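```bash
python3 -m crank '[[[0,0,0],[-0.015,0,0.008],-1],[[0,0,0],[-0.03,0,0.015],-1],[[0,0,0],[-0.03,0,0.015],-1]]';python3 -m crank '[[[0,0,0],[-0.006,0,0.003],-1],[[0,0,0],[-0.012,0,0.006],-1],[[0,0,0],[-0.012,0,0.006],-1]]'
python3 - <<'E'
from fit import *
snap("w11");q=fit("w11",186,262,288,350)
z=np.load("pics/w11.npz"); M=R.from_euler('xyz',z['rot']).as_matrix();print(z['pos'])
for s in(-.048,-.031,0): print(z['pos']+M@np.array([np.cos(q[2])*s,-.001,q[1]+np.sin(q[2])*s]))
E
```

```text
time: 8.23
eef_pos: [0.5594, 0.0537, 0.0644]
tool_rot: [3.142, -1.11, 1.346]
wrist_force: [-0.1, 0.1, -1.7]
width: 0.0373
time: 8.48
eef_pos: [0.5593, 0.0539, 0.0637]
tool_rot: [3.142, -1.111, 1.346]
wrist_force: [-2.2, -0.3, 3.7]
width: 0.0372
w11 3345 [-0.001   0.0182  1.0999  0.0003] 0.0004302487058030032 s range [-0.0449 -0.0014]
[0.5593 0.0539 0.0637]
[0.5512 0.0232 0.0551]
[0.555  0.0398 0.0553]
[0.5619 0.07   0.0556]
```

The jar is seated (+3.7 N, level, axis height 55 mm). Releasing.

```bash
python3 -m crank '[[[0,0,0],[0,0,0],0.4],[[0,0,0],[0,0,0],0.4],[[0,0,0],[0,0,0],0.4],[[0,0,0],[0,0,0],0.4],[[0,0,0],[0,0,0],0.4]]'
python3 - <<'E'
from fit import *
snap("w12");snap("s12","side")
p,_=load("s12"); s=cv2.resize(p[180:340,280:450],None,fx=4,fy=3.7,interpolation=cv2.INTER_CUBIC); cv2.imwrite("pics/s12c.png",s[:,:,::-1])
E
```

```text
time: 8.95
eef_pos: [0.5595, 0.0537, 0.063]
tool_rot: [3.141, -1.11, 1.346]
wrist_force: [-0.3, 0.1, -0.2]
width: 0.0638
```

View pics/s12c.png

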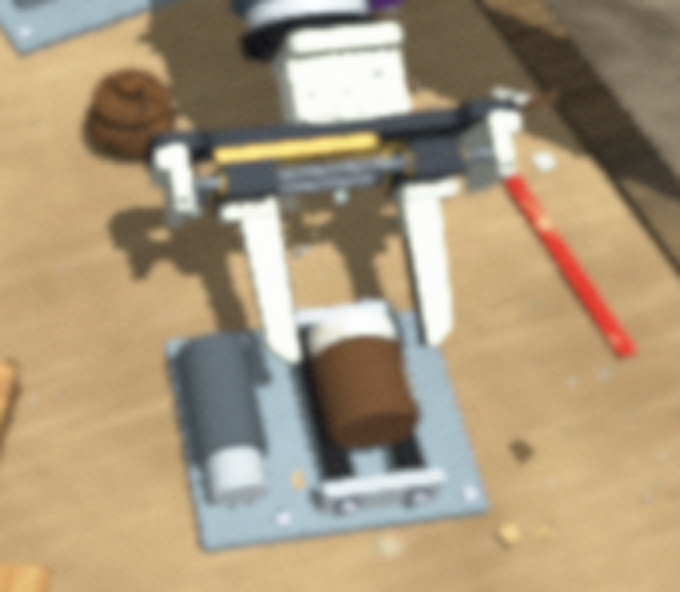

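View pics/w12.png

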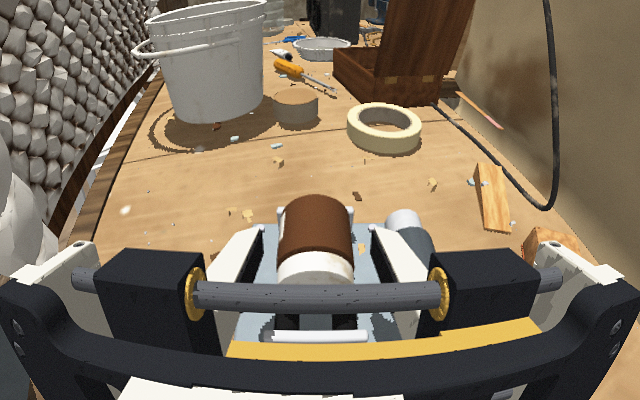

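The jar lies in the trough at about (365,375) in the side crop, and the fingers are clear of it. Retreating up and back while untilting.

```bash
python3 -m crank '[[[0,0,0],[0.2,0,-0.15],0.4],[[0,0,0],[0.5,0,-0.4],0.4],[[0,0,0],[0.8,0,-0.7],0.4],[[0,0,0],[1,0,-1],0.4],[[0,0,0],[1,0,-1],0.4]]'; python3 -m crank '[[[0,-1,0],[0.5,0,-0.5],0.4],[[0,-1,0],[0.5,0,-0.5],0.4],[[0,-1,0],[0.5,0,-0.5],0.4],[[0,-1,0],[0.5,0,-0.5],0.4],[[0,-1,0],[0.5,0,-0.5],0.4]]'
python3 -c "
from h import *
to((.52,-.36,.3))"
```

```text
time: 9.47
eef_pos: [0.5513, 0.0062, 0.2022]
tool_rot: [3.12, -1.106, 1.364]
wrist_force: [0.9, 0.3, 0.2]
width: 0.0652
time: 9.88
eef_pos: [0.5461, -0.0106, 0.2684]
tool_rot: [3.13, -0.603, 1.357]
wrist_force: [0.4, 0.4, 0.5]
width: 0.0648
t 9.8833 pos [ 0.5461 -0.0106  0.2684] z [ 0.132  0.551 -0.824] y [ 0.976 -0.219  0.01 ] x [0.175 0.805 0.567]
shift units [-2.679  0.514 -2.222]
q [-0.63   0.245  1.548  0.551  1.602 -0.467] w 0.06483582211876451 F [0.42164676 0.3722861  0.48897641]
```

```bash
python3 -m crank '[[[0,-1,0],[-0.5,0.1,-0.3],-1],[[0,-1,0],[-0.5,0.1,-0.3],-1],[[0,-1,0],[-0.5,0.1,-0.3],-1],[[0,-1,0],[-0.5,0.1,-0.3],-1],[[0,-1,0],[-0.5,0.1,-0.3],-1]]'; python3 -m crank '[[[0,-0.2,0],[-0.6,0,-0.3],-1],[[0,-0.2,0],[-0.6,0,-0.3],-1],[[0,-0.2,0],[-0.6,0,-0.3],-1]]'
python3 - <<'E'
from jarw import *
to((.50,-.2,.33)); snap("w13"); snap("s13","side"); 
p,W=wcloud("w13");w=W.reshape(-1,3);C=p.reshape(-1,3).astype(int)
ex=np.array([np.cos(-.225),np.sin(-.225)]);ey=np.array([-ex[1],ex[0]]);c=np.array([.5555,.0434])
for nm,ww in(("wrist",w),("side",cloud("side",load("s13")[1]).reshape(-1,3))):
    L=np.c_[(ww[:,:2]-c)@ex,(ww[:,:2]-c)@ey,ww[:,2]]
    m=(abs(L[:,0])<.035)&(abs(L[:,1])<.045)&(L[:,2]>.058)&(L[:,2]<.1); Q=L[m]; print(nm,len(Q),np.percentile(Q,[1,50,99],axis=0)); T=Q[Q[:,2]>.07]; print(T.mean(0),np.polyfit(T[:,1],T[:,0],1))
E
```

```text
time: 10.3
eef_pos: [0.5413, -0.0672, 0.2602]
tool_rot: [-3.141, -0.108, 1.352]
wrist_force: [-0.9, 0.8, 0.9]
width: 0.0363
time: 10.55
eef_pos: [0.5265, -0.1351, 0.283]
tool_rot: [-3.14, -0.011, 1.346]
wrist_force: [0.0, -0.3, -0.5]
width: 0.0166
t 10.55 pos [ 0.5265 -0.1351  0.283 ] z [ 0.001  0.011 -1.   ] y [ 0.975 -0.223 -0.001] x [0.223 0.975 0.011]
shift units [-0.687 -0.114 -0.478]
q [-0.464  0.206  1.399  0.01   1.541 -0.239] w 0.016583648604403284 F [ 0.0326 -0.2855 -0.5205]
wrist 1648 [[-0.0231 -0.0324  0.0601]
 [-0.0001 -0.0035  0.0753]
 [ 0.0229  0.0287  0.0802]]
[ 0.0002 -0.0022  0.0761] [-0.0128  0.0002]
side 684 [[-0.0209 -0.0292  0.0587]
 [ 0.0044  0.0063  0.0735]
 [ 0.0239  0.0322  0.0795]]
[0.0016 0.0037 0.0751] [0.0066 0.0016]
```

View pics/w13.png

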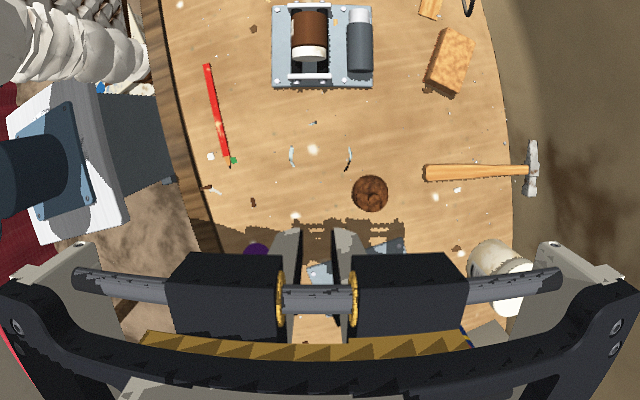

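The jar sits within about 2 mm of the cradle on all axes and square. Now moving past the paddle box to see it unobstructed.

```bash
python3 -m crank '[[[0,0,0],[-1,0.1,-0.2],-1],[[0,0,0],[-1,0.1,-0.2],-1],[[0,0,0],[-1,0.1,-0.2],-1]]'; python3 -m crank '[[[0,0,0],[-1,0.1,0],-1],[[0,0,0],[-1,0.1,0],-1],[[0,0,0],[-1,0.1,0],-1]]';python3 -m crank '[[[0,0,0],[-1,0.2,0],-1],[[0,0,0],[-1,0.2,0],-1],[[0,0,0],[-1,0.2,0],-1],[[0,0,0],[-1,0.2,0],-1]]'
python3 - <<'E'
from fit import *
to((.50,-.45,.30)); snap("w14")
E
```

```text
time: 10.9
eef_pos: [0.5134, -0.2353, 0.301]
tool_rot: [-3.139, -0.012, 1.345]
wrist_force: [0.5, -0.0, 0.1]
width: 0.0006
time: 11.15
eef_pos: [0.5002, -0.336, 0.2986]
tool_rot: [-3.139, -0.013, 1.343]
wrist_force: [0.2, 0.5, -0.3]
width: 0.0004
time: 11.48
eef_pos: [0.4974, -0.4376, 0.2965]
tool_rot: [-3.138, -0.014, 1.341]
wrist_force: [-0.0, 0.9, -0.8]
width: 0.0004
t 11.4833 pos [ 0.4974 -0.4376  0.2965] z [-0.     0.014 -1.   ] y [ 0.974 -0.227 -0.003] x [0.227 0.974 0.014]
shift units [-0.114  0.053 -0.037]
q [-0.895  0.44   1.041  0.009  1.672 -0.665] w 0.0004418023989573701 F [-0.0191  0.887  -0.7721]
```

View pics/w14.png

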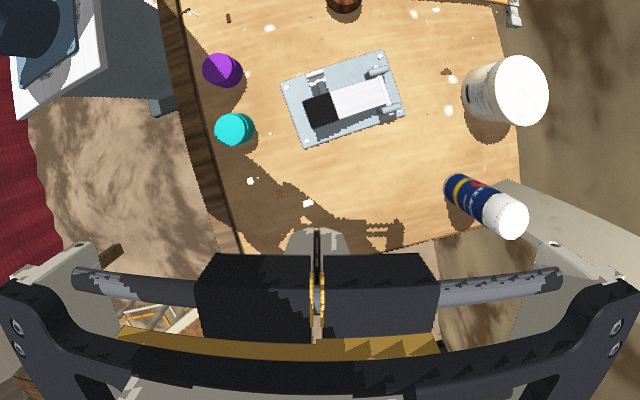

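Pad at (320,110), index post at (316,75), base clear. Measuring.

```bash
python3 - <<'E'
from fit import *
p,W=wcloud("w14");w=W.reshape(-1,3);C=p.reshape(-1,3).astype(int)
m=(w[:,0]>.4)&(w[:,0]<.68)&(w[:,1]>-.46)&(w[:,1]<-.23)
B=w[m&(w[:,2]>.008)&(w[:,2]<.02)&(C[:,2]>C[:,0]-5)]; print("base",len(B),cv2.minAreaRect((B[:,:2]*1000).astype(np.float32)),np.median(B[:,2]))
P=w[m&(w[:,2]>.06)&(w[:,2]<.09)&(C.max(1)<60)]; print("pad",len(P),cv2.minAreaRect((P[:,:2]*1000).astype(np.float32)),P.mean(0),np.linalg.lstsq(np.c_[P[:,:2]-P[:,:2].mean(0),np.ones(len(P))],P[:,2],rcond=None)[0])
Q=w[m&(w[:,2]>.076)&(C.min(1)>90)]; print("post",len(Q),Q.mean(0),Q.min(0),Q.max(0))
S=w[m&(w[:,2]>.045)&(w[:,2]<.08)&(C.min(1)>150)]; print("steel",len(S),cv2.minAreaRect((S[:,:2]*1000).astype(np.float32)))
p,T=toolcloud("w14")
for u,v in((300,232),(318,229),(335,232),(305,240),(330,240),(318,235),(318,224)): print((u,v),p[v,u],T[v,u])
t=T.reshape(-1,3); k=(abs(t[:,1])<.03)&(abs(t[:,0])<.03)&(t[:,2]<.06); print(len(t[k]),np.percentile(t[k][:,2],[50,90,99,100]),t[k][t[k][:,2]>-.03].round(3)[:12])
E
cat > c.py <<'E'
E
python3 - <<'E'
import sys; sys.path.insert(0,'.')
from h import *
p,_=load("w14"); cv2.imwrite("pics/w14c.png",cv2.resize(p[30:160,260:420],None,fx=4.5,fy=4.5,interpolation=cv2.INTER_CUBIC)[:,:,::-1])
E
```

```text
base 4450 ((522.71875, -344.5794982910156), (144.48928833007812, 258.1962585449219), 81.95848083496094) 0.011021060021822016
pad 820 ((518.7195434570312, -361.9938659667969), (37.11536407470703, 39.51884460449219), 5.861219882965088) [ 0.5186 -0.3619  0.0757] [-0.2536 -0.0278  0.0757]
post 14509 [ 0.5041 -0.4178  0.4121] [ 0.4098 -0.46    0.076 ] [ 0.5952 -0.3084  0.447 ]
steel 1992 ((512.2973022460938, -333.4010009765625), (98.7271728515625, 254.6790008544922), 72.02113342285156)
(300, 232) [130 128 116] [ 0.0078 -0.01   -0.028 ]
(318, 229) [139 109  79] [-0.1174  0.0019  0.2934]
(335, 232) [191 185 172] [ 0.0079  0.0094 -0.0283]
(305, 240) [129 126 117] [ 0.0081 -0.0068 -0.0398]
(330, 240) [127 123 116] [ 0.008   0.0061 -0.0396]
(318, 235) [25 20 22] [ 0.0071 -0.0001 -0.0306]
(318, 224) [108  84  56] [-0.1082  0.0019  0.2928]
25375 [-0.1355 -0.1284 -0.0316 -0.0216] [[ 0.008 -0.007 -0.023]
 [ 0.008 -0.007 -0.023]
 [ 0.008 -0.006 -0.023]
 [ 0.008 -0.006 -0.022]
 [ 0.008 -0.005 -0.023]
 [ 0.008 -0.005 -0.023]
 [ 0.008 -0.004 -0.023]
 [ 0.008 -0.003 -0.023]
 [ 0.008 -0.003 -0.023]
 [ 0.008 -0.002 -0.023]
 [ 0.008  0.001 -0.023]
 [ 0.008  0.001 -0.022]]
```

View pics/w14c.png

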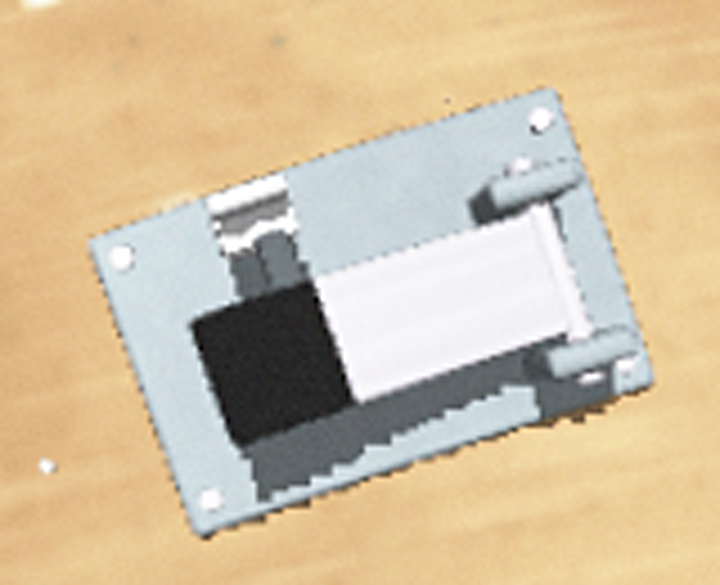

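Pad centre is at (0.5186,-0.362), 0.0757 high. I'll descend above it and feel for contact, as the tip offset is uncertain.

```bash
python3 -c "
from h import *
to((.518,-.362,.2))"; python3 -m crank '[[[0,0,0],[0.79,0.03,0.3],-1],[[0,0,0],[0.79,0.03,0.6],-1],[[0,0,0],[0.79,0.03,1],-1],[[0,0,0],[0.79,0.03,1],-1],[[0,0,0],[0.79,0.03,1],-1]]';python3 -c "
from h import *
to((.518,-.362,.1))"
```

```text
t 11.5333 pos [ 0.498  -0.4352  0.2971] z [ 0.     0.015 -1.   ] y [ 0.974 -0.226 -0.003] x [0.226 0.974 0.015]
shift units [0.744 0.032 0.982]
q [-0.892  0.437  1.043  0.01   1.673 -0.664] w 0.0005583796812214472 F [ 0.67360011  0.19514371 -0.13484295]
time: 11.95
eef_pos: [0.5181, -0.351, 0.1961]
tool_rot: [-3.133, -0.017, 1.349]
wrist_force: [-0.5, -0.4, 0.6]
width: 0.0003
t 11.95 pos [ 0.5181 -0.351   0.1961] z [-0.004  0.019 -1.   ] y [ 0.975 -0.22  -0.008] x [0.22  0.975 0.017]
shift units [-0.124  0.031  0.959]
q [-0.78   0.406  1.33   0.011  1.422 -0.559] w 0.0003435257267358975 F [-0.54874044 -0.43054526  0.58324858]
```

```bash
python3 -m crank '[[[0,0,0],[-0.09,0.02,0.3],-1],[[0,0,0],[-0.09,0.02,0.6],-1],[[0,0,0],[-0.09,0.02,0.8],-1],[[0,0,0],[-0.09,0.02,0.9],-1],[[0,0,0],[-0.09,0.02,0.9],-1],[[0,0,0],[-0.09,0.02,0.9],-1]]';python3 -c "
from h import *
to((.518,-.362,.085)); snap('s15','side');snap('c15','scene');snap('w15')
z=np.load('pics/s15.npz');p=z['p']; cv2.imwrite('pics/s15c.png',cv2.resize(p[110:210,250:370],None,fx=5.5,fy=5.5,interpolation=cv2.INTER_CUBIC)[:,:,::-1])
p=np.load('pics/c15.npz')['p']; cv2.imwrite('pics/c15c.png',cv2.resize(p[200:310,220:360],None,fx=5,fy=5,interpolation=cv2.INTER_CUBIC)[:,:,::-1])
"
```

```text
time: 12.45
eef_pos: [0.5205, -0.3653, 0.1122]
tool_rot: [3.141, -0.01, 1.346]
wrist_force: [-0.2, -0.7, 1.3]
width: 0.0005
t 12.45 pos [ 0.5205 -0.3653  0.1122] z [ 0.003  0.009 -1.   ] y [ 0.975 -0.223  0.001] x [0.223 0.975 0.01 ]
shift units [ 0.023 -0.032  0.273]
q [-0.793  0.476  1.431  0.009  1.239 -0.571] w 0.000518459554087406 F [-0.17622651 -0.73430412  1.32019119]
```

View pics/s15c.png

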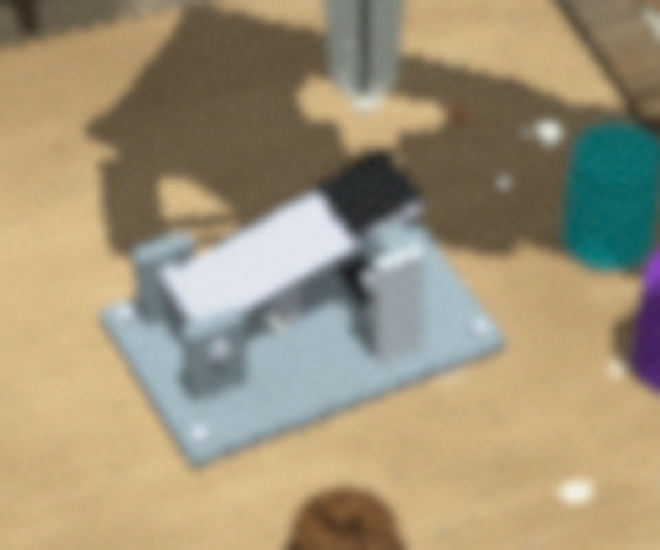

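View pics/c15c.png

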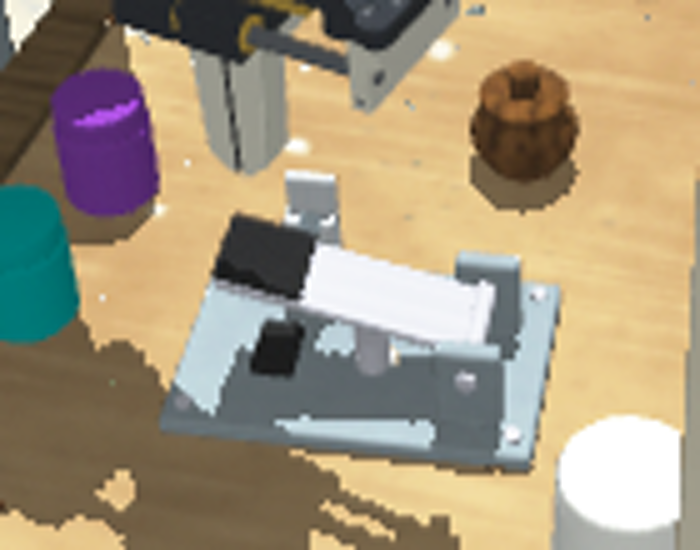

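```bash
python3 -c "
from h import *
for f,n,pts in(('s15','side',[(311,126),(320,126),(316,128)]),('c15','scene',[(265,230),(269,232),(273,230)])):
    W=cloud(n,load(f)[1])
    for u,v in pts: print(n,u,v,W[v,u].round(4))
o=observe();print(o['eef_pos'])
cs=[]
A=[];b=[]
for n,(u,v) in(('side',(316,129)),('scene',(269,234))):
    c=get_calibration(n);Rm=R.from_rotvec(c['rvec']).as_matrix()
    for k,(px,cc,ff) in enumerate(((u,c['cx'],c['fx']),(v,c['cy'],c['fy']))):
        a=(px-cc)/ff; A.append(Rm[k]-a*Rm[2]); b.append(a*c['tvec'][2]-c['tvec'][k])
print(np.linalg.lstsq(np.array(A),np.array(b),rcond=None)[0])
"
```

```text
side 311 126 [ 0.5339 -0.3598  0.139 ]
side 320 126 [ 0.5117 -0.3556  0.1357]
side 316 128 [ 0.4695 -0.4939  0.006 ]
scene 265 230 [ 0.515  -0.3737  0.1444]
scene 269 232 [ 0.5238 -0.3744  0.1413]
scene 273 230 [ 0.5341 -0.3759  0.1503]
[ 0.52103673 -0.36602554  0.11337341]
[ 0.51864064 -0.36241587  0.12350431]
```

The camera depth puts the closed tip about 21 mm behind the TCP (tip at ~0.134 with TCP at 0.113). So I expect contact near TCP z ≈ 0.055, and I'll descend in small force-checked steps.

```bash
python3 -m crank '[[[0,0,0],[0.03,-0.04,0.1],-1],[[0,0,0],[0.03,-0.04,0.2],-1],[[0,0,0],[0.03,-0.04,0.3],-1],[[0,0,0],[0.03,-0.04,0.4],-1],[[0,0,0],[0.03,-0.04,0.4],-1]]'; python3 -m crank '[[[0,0,0],[0,0,0.05],-1],[[0,0,0],[0,0,0.1],-1],[[0,0,0],[0,0,0.1],-1]]';python3 -m crank '[[[0,0,0],[0,0,0.04],-1],[[0,0,0],[0,0,0.06],-1],[[0,0,0],[0,0,0.06],-1]]'
```

```text
time: 13.02
eef_pos: [0.5157, -0.3599, 0.0685]
tool_rot: [-3.138, -0.012, 1.346]
wrist_force: [-1.0, -0.4, -0.8]
width: 0.0005
time: 13.27
eef_pos: [0.5165, -0.3605, 0.0601]
tool_rot: [-3.14, -0.011, 1.346]
wrist_force: [0.2, 0.4, -1.2]
width: 0.0005
time: 13.52
eef_pos: [0.5169, -0.3612, 0.0553]
tool_rot: [3.141, -0.009, 1.346]
wrist_force: [-1.0, 0.1, 3.6]
width: 0.0007
```

Contact with 3.6 N at TCP z 0.055, as predicted. Pressing further in steps.

```bash
python3 -m crank '[[[0,0,0],[0,0,0.04],-1],[[0,0,0],[0,0,0.08],-1],[[0,0,0],[0,0,0.12],-1],[[0,0,0],[0,0,0.12],-1]]'; python3 -m crank '[[[0,0,0],[0,0,0.03],-1],[[0,0,0],[0,0,0.05],-1],[[0,0,0],[0,0,0.05],-1]]';python3 - <<'E'
from fit import *
to((0,0,0)); snap('s16','side');snap('c16','scene')
p=np.load('pics/s16.npz')['p']; cv2.imwrite('pics/s16c.png',cv2.resize(p[110:210,250:370],None,fx=6,fy=6,interpolation=cv2.INTER_CUBIC)[:,:,::-1])
p=np.load('pics/c16.npz')['p']; cv2.imwrite('pics/c16c.png',cv2.resize(p[200:310,220:360],None,fx=5,fy=5,interpolation=cv2.INTER_CUBIC)[:,:,::-1])
for f0,f1,n in(("side0","s16","side"),("scene0","c16","scene")):
  for f in(f0,f1):
    p,d=load(f);W=cloud(n,d).reshape(-1,3);C=p.reshape(-1,3).astype(int)
    yaw=.11;ex=np.array([np.cos(yaw),np.sin(yaw)]);ey=np.array([-ex[1],ex[0]])
    L=np.c_[(W[:,:2]-[.519,-.362])@ex,(W[:,:2]-[.519,-.362])@ey,W[:,2]]
    m=(L[:,0]>.028)&(L[:,0]<.085)&(abs(L[:,1])<.014)&(C.min(1)>130)&(L[:,2]>.02)&(L[:,2]<.09); Q=L[m]
    if len(Q)>10: A=np.polyfit(Q[:,0],Q[:,2],1); print(f,len(Q),A,"rise",-np.arctan(A[0]))
E
```

```text
time: 13.85
eef_pos: [0.5167, -0.3611, 0.0428]
tool_rot: [3.142, -0.009, 1.346]
wrist_force: [-1.6, -0.9, 5.4]
width: 0.0006
time: 14.1
eef_pos: [0.5166, -0.3611, 0.0382]
tool_rot: [-3.141, -0.009, 1.346]
wrist_force: [-3.6, -1.1, 6.3]
width: 0.0002
t 14.1 pos [ 0.5166 -0.3611  0.0382] z [ 0.002  0.009 -1.   ] y [ 0.975 -0.223 -0.   ] x [0.223 0.975 0.009]
shift units [ 2.364 -5.841  0.404]
q [-0.792  0.541  1.523  0.009  1.083 -0.571] w 0.00023433482491556397 F [-3.5646 -1.0765  6.3316]
side0 187 [-0.2493  0.0684] rise 0.24431365206514924
s16 167 [-0.0621  0.0507] rise 0.06197407371300255
scene0 247 [-0.2559  0.0707] rise 0.25054601404429183
c16 237 [-0.0358  0.0496] rise 0.035784101799452475
```

View pics/s16c.png

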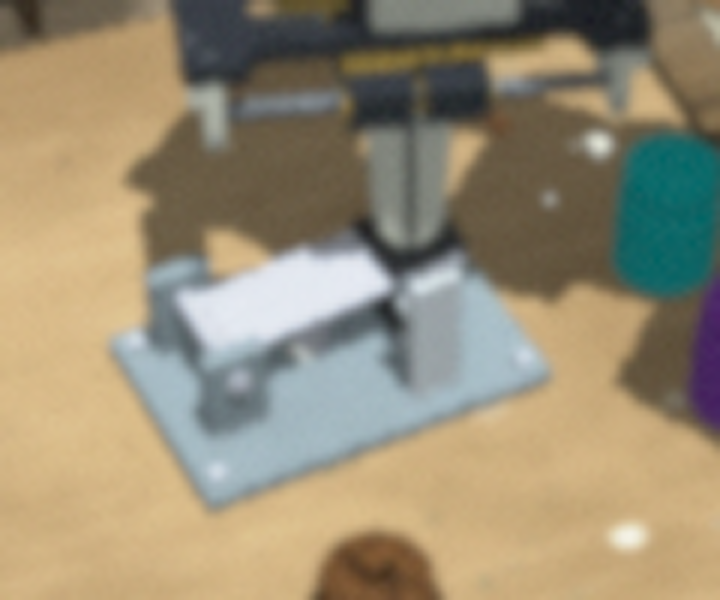

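View pics/c16c.png

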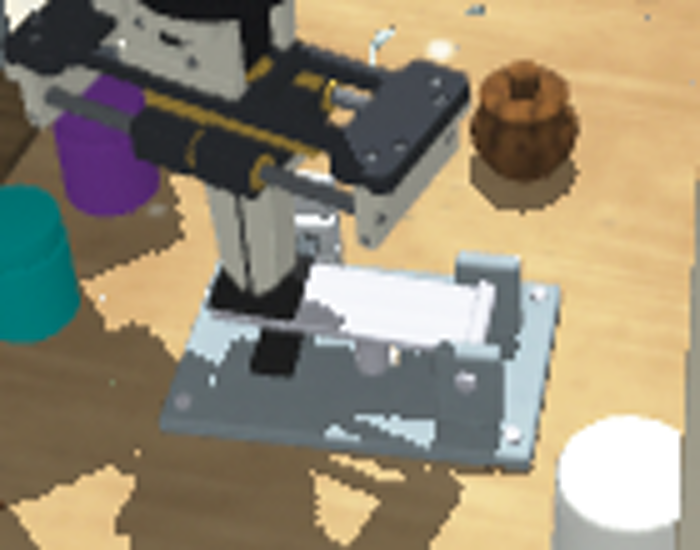

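Paddle angle ≈ 0.18–0.21 rad by both cameras and by travel. One more millimetre, then hold and check.

```bash
python3 -m crank '[[[0,0,0],[0,0,0.01],-1],[[0,0,0],[0,0,0.01],-1],[[0,0,0],[0,0,0.01],-1],[[0,0,0],[0,0,0.01],-1],[[0,0,0],[0,0,0.01],-1],[[0,0,0],[0,0,0.01],-1],[[0,0,0],[0,0,0.01],-1],[[0,0,0],[0,0,0.01],-1]]';python3 - <<'E'
from fit import *
for k in range(3): snap('s17','side');o=snap('c17','scene'); print(o['wrist_force'],o['eef_pos'])
for f,n in(("s17","side"),("c17","scene")):
    p,d=load(f);W=cloud(n,d).reshape(-1,3);C=p.reshape(-1,3).astype(int)
    def loc(yaw,c): 
        ex=np.array([np.cos(yaw),np.sin(yaw)]);ey=np.array([-ex[1],ex[0]]); return np.c_[(W[:,:2]-c)@ex,(W[:,:2]-c)@ey,W[:,2]]
    L=loc(.11,[.519,-.362]); m=(L[:,0]>.028)&(L[:,0]<.085)&(abs(L[:,1])<.014)&(C.min(1)>130)&(L[:,2]>.02)&(L[:,2]<.09); Q=L[m];A=np.polyfit(Q[:,0],Q[:,2],1);print(f,"paddle angle",.25+np.arctan(A[0]))
    L=loc(-.225,[.5555,.0434]); Q=L[(abs(L[:,0])<.035)&(abs(L[:,1])<.045)&(L[:,2]>.058)&(L[:,2]<.1)];T=Q[Q[:,2]>.07];print("jar",np.percentile(Q,[1,99],axis=0),T.mean(0),np.polyfit(T[:,1],T[:,0],1))
p=np.load('pics/c17.npz')['p']; cv2.imwrite('pics/c17c.png',cv2.resize(p[140:310,200:380],None,fx=4,fy=3.5,interpolation=cv2.INTER_CUBIC)[:,:,::-1])
E
```

```text
time: 14.87
eef_pos: [0.5166, -0.3611, 0.0376]
tool_rot: [3.142, -0.009, 1.346]
wrist_force: [-2.5, -2.5, 6.5]
width: 0.0001
[-3.6094 -1.2758  6.0076] [ 0.5166 -0.3611  0.0376]
[-2.2624 -1.396   6.8027] [ 0.5167 -0.3612  0.0377]
[-3.6668 -1.2594  6.5819] [ 0.5166 -0.3611  0.0376]
s17 paddle angle 0.18094756426506053
jar [[-0.0209 -0.0292  0.0588]
 [ 0.0239  0.0322  0.0797]] [0.0017 0.0035 0.0751] [0.016  0.0016]
c17 paddle angle 0.22520855567204334
jar [[-0.0175 -0.0339  0.0585]
 [ 0.0247  0.0285  0.0811]] [ 0.0042 -0.0047  0.0759] [0.0359 0.0044]
```

View pics/c17c.png

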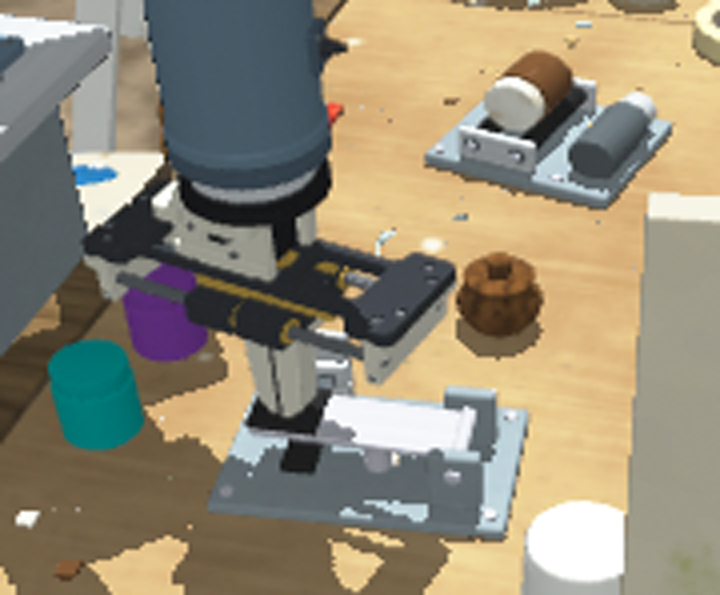

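The crop shows the jar lying in the trough at (530,90), the foot undisturbed at (500,305), and the fingertips holding the paddle down at (290,410). Readings are steady, so I'm handing in.

```bash
python3 -c "
from rig import *
print(close_job())"
```

```text
the job is handed in; nothing more can be done
None
```

I laid the white-capped brown jar in the roller trough, cap toward the paddle box, and let go of it. Then I pressed the paddle with the closed fingertips and handed in at about 15 s while still holding it; no verdict was reported.

**Last checks**
- **Paddle:** the angle read 0.18 rad from the side camera and 0.23 from the scene camera. Fingertip travel gives about 0.18, and all three are inside 0.13–0.27. The upward force on the tool was steady at about 6–7 N, which fits the run position. I did not read the pointer tab directly between the ridges.
- **Jar:** upright height and sideways position were within about 2 mm of the cradle by the wrist and side cameras, and the axis was within 0.02 rad. The scene camera put it about 4 mm off sideways and 0.04 rad off in angle, still inside the limits.
- **Other objects:** the turned foot looked undisturbed in the last picture. I did not measure the foot, the sanding block or the pencil again at the end, but nothing came near them.

**What disagreed:** the cameras put the fingertips about 29 mm short of where the description has them. As a result the jar was held only by the tips, and it pivoted about 20° while being carried. I measured that, tilted the tool to compensate and let the rollers level the jar. Pad contact at the height that offset predicted (0.055 m) confirmed it.

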